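Fit the blade plate that matches the dicer's pusher

ROBOT

A 6-joint arm with a two-finger parallel gripper is mounted at the origin on the work surface. World frame = base frame: x ahead of the robot, y to its left, z up, the work surface at z = 0. Lengths are in m, angles in degrees, forces in N, time in s.
With the tool pointing down it reaches from about 0.375 to 0.9 m from the base axis. Payload 3.1 kg.
Tool frame: the origin (TCP) lies at the very end of the fingers, on their centre line; the grasp point (between the pads) lies 19 mm behind it (bot.grip_point_offset is the distance from the TCP to the grasp point, in m); z points along the fingers, x is the direction in which the jaws open and shut, and the axes are right-handed (so a half turn about z gives the same grasp; the last joint's range is limited). The gripper opens to 87 mm and grips with 3 to 60 N. Pads are 19 mm wide; open, the fingers measure 117 mm over their backs; the gripper's body (75 mm by 190 mm) begins 51 mm behind the grasp point.
Start: joints at [62.538, 30.224, 82.088, -0, 67.689, -10.227], TCP at [0.185, 0.597, 0.223] pointing down, gripper open.
Joint ranges: [-176.69, 176.69], [-43.24, 126.21], [12.49, 139.97], [-82, 262], [0, 151.66], [-163.58, 163.58]. Speed limits (degrees/s): [159.86, 159.86, 180, 180, 180, 180].

INTERFACE

Orientations are given as a 3x3 rotation matrix whose columns are the frame's x, y, z axes.
In Python, from rig import bot, capture, recognise, place_of gives the robot as it stands.
- The arm moves only by the tool send_rows, never from a script. Its argument "motion" is a list of rows, each a list of 2 entries, a list of its own where there are three numbers: the shift along the tool's x, y, z in mm, then the turn about the tool's z in rad. A call has exactly 5 rows; each row shifts and turns the pose as measured when the row begins, along the tool's axes as they then stand; what a row does not reach is not made up. A row lasts 1/12 s, in which the tool goes at most 41.7 mm and 7.16 degrees, less where a joint would pass 70% of its speed; a pose out of reach is approached as far as the arm can. A call with a gripper value outside its range is refused whole. "gripper" is the closure, from 0 (fully open) to 1 (shut), set as the call begins (left out, the last holds). The fingers move at their own pace and stop on an object; the grip force is fixed at half the most. Time passes only in rows, so rows that do not move let the fingers close, or fill a call up. It gives the time, the measured TCP pose, the force and the opening at its end, in the units of the state.
- bot.read_state(): the state, without advancing time (a new reading comes with each control period).
- capture(name): name is "side" or "top" or "wrist"; returns a dict with "image" (400x640x3 uint8, blue, green, red), "fx", "fy", "cx", "cy" (pixels), "rvec" (rotation vector, rad) and "tvec" (3), from world to camera coordinates, as OpenCV has them. Camera axes: x right, y down, z forward; pixel columns grow to the right and rows downward; lengths in m; the calibration is good to about 2 mm. A picture is of the moment at which its call begins. There is no depth.
- bot.hand_in(): hands the job in, once; it reports no verdict.
Trained networks look in the newest picture that a camera, given by its name, has taken for a name from the list of things; names that differ only in an ending like _2 or _b are one class to them, and where a whole thing is asked for, a point or a joint stands for the part that bears it (a point fixed in the world has none). Each returns a list of dicts, best first, with "p" (0 to 1); they miss things now and then, are a little off and sometimes report something else, mostly with a low value. They report only what shows in the picture. A call takes as long as a camera call. They do not tell look-alikes from the thing itself.
- recognise(camera, target): "xy" ([column, row] in pixels, amid what is visible of it).
- place_of(camera, target): "xy" ([column, row] in pixels: a listed point, or the origin of a listed thing).
The state is a dict: "time_s": time; "joint_positions": joint angles; "qvel": joint speeds; "tau": joint torques, N m; "position": TCP position; "tcp_rot": TCP orientation; "force": force on the tool from outside, world axes, zero at the start; "moment": the same for the moment, N m; "opening": opening from 0.0 (shut) to 1.0 (fully open).
Only numpy, scipy, OpenCV 4.12 (cv2) and the standard library are available. Lean on these libraries where they do the work, as an engineer would, in place of code of your own. Each camera call takes 0.05 s, during which the arm holds its last target.

TASK

Set up the vegetable dicer nearest to you: take the loose blade plate that matches the pusher under its lid (square studs take the square grid, long ribs take the parallel blades), lower it flat onto the deck with its keyholes over the two screw heads and its grip lug away from the hinge, and slide it towards the hinge until it is fully home. Then fold that lid all the way down and let go. Leave the other plate, the second dicer, farther off to your left, and the things around them where and as they are.

Things in the scene. Friction and masses are not known exactly. Their poses are not given: they have to be found in the camera images.
- dicer_square: Vegetable dicer whose pusher (white block under the lid) has 4 x 4 square studs. Stainless box 160 x 140 mm, deck 95 mm above the bench; it does not move. Origin: centre of its underside; z up, +x to its hinge end. Either dicer may be the near one (y < 0.2), to be set up; the other then stands farther off to the left (y > 0.4).
- dicer_square_seat (a point): Centre of the 78 mm square deck opening, on the deck's upper face (95 mm up); axes as the dicer's. A plate that is fully home has its origin here and its axes parallel to these. It must go down 15 mm short of that (origin at x = -15 mm here) and then slide 15 mm in +x until the screw shanks meet the slot ends. Hinge ears at x = 61 to 79 mm.
- dicer_square_screws (a point): Midpoint between the tops of the two shoulder screws on this deck, which stand at y = +-51.5 mm from it; it lies at x = -8 mm from the seat centre and 12 mm above the deck. Shank 5 mm thick; head 12.5 mm across, 4 mm high, its underside 8 mm above the deck.
- lid_square (a joint): Lid angle of this dicer, rad: 0 shut (lid level, on its stop), positive open; it starts at 1.9 to 2.2, leaning back past the upright. A stiff hinge (0.35 N m of friction) keeps the lid where it is left; about 4 N at the tongue moves it. Hinge line: parallel to the dicer's y axis, 70 mm in +x from the seat centre, 45 mm above the deck.
- dicer_square_tongue (a point): Where a point of the lid's black hand tongue lies when the lid is shut: 150 mm in -x from the hinge line, 80 mm in -x from the seat centre, 45 mm above the deck; that point swings about the hinge line with the lid. Tongue: 28 mm wide (along the hinge line), 12 mm thick, 50 mm long, ending 16 mm beyond this point. Shut, it clears the lug of a plate that is home.
- dicer_rib: Vegetable dicer whose pusher (white block under the lid) has 6 long ribs running from hinge to tongue. Stainless box 160 x 140 mm, deck 95 mm above the bench; it does not move. Origin: centre of its underside; z up, +x to its hinge end. Either dicer may be the near one (y < 0.2), to be set up; the other then stands farther off to the left (y > 0.4).
- dicer_rib_seat (a point): Centre of the 78 mm square deck opening, on the deck's upper face (95 mm up); axes as the dicer's. A plate that is fully home has its origin here and its axes parallel to these. It must go down 15 mm short of that (origin at x = -15 mm here) and then slide 15 mm in +x until the screw shanks meet the slot ends. Hinge ears at x = 61 to 79 mm.
- dicer_rib_screws (a point): Midpoint between the tops of the two shoulder screws on this deck, which stand at y = +-51.5 mm from it; it lies at x = -8 mm from the seat centre and 12 mm above the deck. Shank 5 mm thick; head 12.5 mm across, 4 mm high, its underside 8 mm above the deck.
- lid_rib (a joint): Lid angle of this dicer, rad: 0 shut (lid level, on its stop), positive open; it starts at 1.9 to 2.2, leaning back past the upright. A stiff hinge (0.35 N m of friction) keeps the lid where it is left; about 4 N at the tongue moves it. Hinge line: parallel to the dicer's y axis, 70 mm in +x from the seat centre, 45 mm above the deck.
- dicer_rib_tongue (a point): Where a point of the lid's black hand tongue lies when the lid is shut: 150 mm in -x from the hinge line, 80 mm in -x from the seat centre, 45 mm above the deck; that point swings about the hinge line with the lid. Tongue: 28 mm wide (along the hinge line), 12 mm thick, 50 mm long, ending 16 mm beyond this point. Shut, it clears the lug of a plate that is home.
- plate_square: Loose blade plate with a square grid (4 x 4 openings of 19 mm), for the pusher with square studs. Grey frame 6 mm thick, about 0.22 kg, 130 mm wide (y), from x = -66 to +50 mm; origin at the underside, in the middle of the 76 mm square cutting area; z up. Lies flat on the bench. Its -x end, with the grip lug, goes away from the hinge.
- plate_square_entry (a point): Midpoint between the plate's two keyhole entries, at the underside, 7 mm in +x from its origin. Entries: through holes 17 mm wide at y = +-51.5 mm from here; from each a slot 8.5 mm wide runs 15 mm in -x to where the screw sits when home.
- plate_square_lug (a point): Middle of the top of the plate's grip lug: an upright block 12 mm thick (x), 30 mm wide (y), standing 28 mm above the frame (its top 34 mm above the plate's underside), centred 56 mm in -x from the plate's origin.
- plate_strip: Loose blade plate with parallel blades (6 long openings of 12.7 mm along x), for the pusher with long ribs. Grey frame 6 mm thick, about 0.22 kg, 130 mm wide (y), from x = -66 to +50 mm; origin at the underside, in the middle of the 76 mm square cutting area; z up. Lies flat on the bench. Its -x end, with the grip lug, goes away from the hinge.
- plate_strip_entry (a point): Midpoint between the plate's two keyhole entries, at the underside, 7 mm in +x from its origin. Entries: through holes 17 mm wide at y = +-51.5 mm from here; from each a slot 8.5 mm wide runs 15 mm in -x to where the screw sits when home.
- plate_strip_lug (a point): Middle of the top of the plate's grip lug: an upright block 12 mm thick (x), 30 mm wide (y), standing 28 mm above the frame (its top 34 mm above the plate's underside), centred 56 mm in -x from the plate's origin.
- ramekin: White ramekin, 84 mm across, 45 mm high; a bystander. Origin: centre of its underside.
- onion: Onion, 70 mm across and high; a bystander. Origin: centre of its underside.
- shaker: Steel flour shaker with a side handle, 72 mm across, 110 mm high; a bystander. Origin: centre of its underside.
- gn_pan: Small open steel food pan, 176 x 108 x 65 mm; a bystander. Origin: centre of its underside.
- jug: Steel mug, 86 mm across, 95 mm high, its handle along +y; a bystander. Origin: centre of its underside.
- spoon: Steel serving spoon, 260 mm long, lying along its x axis; a bystander. Origin: on its underside.
- sauce_bottle: White sauce bottle, 60 mm across, 170 mm high; a bystander. Origin: centre of its underside.
Mind the look-alikes: they are no part of the job. What is shaped like the plate_square but pink is not meant.

How it is judged (in metres and radians):
On the way:
1. the matching blade plate lies on the near dicer's deck, slid fully home under both screw heads, the lid still open (((world y of dicer_square below 0.25 m and x of plate_square in the frame of dicer_square_seat between -0.004 and 0.004 m and y of plate_square in the frame of dicer_square_seat between -0.004 and 0.004 m and z of plate_square in the frame of dicer_square_seat between -0.003 and 0.003 m and x of plate_square_lug in the frame of dicer_square_seat between -0.062 and -0.05 m and angle between the x axis of plate_square and the x axis of dicer_square, either way round below 0.06 rad and angle between the z axis of plate_square and the z axis of dicer_square, either way round below 0.05 rad and value of joint lid_square above 1 rad) or (world y of dicer_rib below 0.25 m and x of plate_strip in the frame of dicer_rib_seat between -0.004 and 0.004 m and y of plate_strip in the frame of dicer_rib_seat between -0.004 and 0.004 m and z of plate_strip in the frame of dicer_rib_seat between -0.003 and 0.003 m and x of plate_strip_lug in the frame of dicer_rib_seat between -0.062 and -0.05 m and angle between the x axis of plate_strip and the x axis of dicer_rib, either way round below 0.06 rad and angle between the z axis of plate_strip and the z axis of dicer_rib, either way round below 0.05 rad and value of joint lid_rib above 1 rad))), for 0.2 s.
At the end, for the whole second after the job is handed in: Matching plate flat on the near dicer (3 mm), lug away from the hinge, within 4 mm of home lengthwise and sideways, turned under 0.06 rad, tilted under 0.05, at rest; that lid below 0.06 rad. Other plate within 40 mm of its start, other lid above 1.5 rad (((world y of dicer_square below 0.25 m and x of plate_square in the frame of dicer_square_seat between -0.004 and 0.004 m and y of plate_square in the frame of dicer_square_seat between -0.004 and 0.004 m and z of plate_square in the frame of dicer_square_seat between -0.003 and 0.003 m and x of plate_square_lug in the frame of dicer_square_seat between -0.062 and -0.05 m and angle between the x axis of plate_square and the x axis of dicer_square, either way round below 0.06 rad and angle between the z axis of plate_square and the z axis of dicer_square, either way round below 0.05 rad and value of joint lid_square below 0.06 rad and value of joint lid_rib above 1.5 rad and distance of plate_strip from where it was at the start of the episode below 0.04 m and linear speed of plate_square below 0.02 m/s) or (world y of dicer_rib below 0.25 m and x of plate_strip in the frame of dicer_rib_seat between -0.004 and 0.004 m and y of plate_strip in the frame of dicer_rib_seat between -0.004 and 0.004 m and z of plate_strip in the frame of dicer_rib_seat between -0.003 and 0.003 m and x of plate_strip_lug in the frame of dicer_rib_seat between -0.062 and -0.05 m and angle between the x axis of plate_strip and the x axis of dicer_rib, either way round below 0.06 rad and angle between the z axis of plate_strip and the z axis of dicer_rib, either way round below 0.05 rad and value of joint lid_rib below 0.06 rad and value of joint lid_square above 1.5 rad and distance of plate_square from where it was at the start of the episode below 0.04 m and linear speed of plate_strip below 0.02 m/s))); the robot touches nothing.
It fails at once if one of the things standing around (ramekin, onion, shaker, pan, jug, spoon, bottle) was pushed more than 50 mm (distance of any of ramekin, onion, shaker, gn_pan, jug, spoon, sauce_bottle from where it was at the start of the episode above 0.05 m).
It also fails if it takes over 69 s, if anything falls off the work surface, if the arm or the gripper's body presses on something with over 40 N, if the wrist force passes 120 N, or if a joint passes its speed limit or range.

## Working session

There is one attempt and no reset: what is moved stays moved. The work goes in short steps, Python scripts to look and compute and a tool call to move; the robot and the scene stay as the last step left them, time stands still between calls to the robot, and variables do not carry over. Pictures are saved under pics/ and viewed, and the job is handed in when it is done.

Besides the shell and the picture viewer there is one more tool, called after ">>>" as name(argument=value, ...), one argument or row to a line, values as JSON. send_rows: Moves the arm, as the interface text tells. Its arguments: {"type":"object","properties":{"motion":{"type":"array","items":{"type":"array"}},"gripper":{"type":"number"}},"required":["motion"]}

```bash
ls; mkdir -p pics
python3 - <<'E'
from rig import bot,capture,recognise,place_of
import cv2
for c in ["side","top","wrist"]:
    d=capture(c); cv2.imwrite(f"pics/{c}0.png",d["image"]); print(c,d["fx"],d["cx"],d["cy"],d["rvec"],d["tvec"])
    for n in ["dicer_square","dicer_rib","dicer_square_seat","dicer_rib_seat","plate_square","plate_strip","plate_square_lug","plate_strip_lug"]:
        print(n,[(round(r["p"],2),[round(float(v)) for v in r["xy"]]) for r in place_of(c,n)][:4])
print(bot.read_state())
E
```

```text
pics
side 437.58036904905975 319.40914162599347 202.32906650156806 [ 2.13373163 -0.64265513  0.30974699] [-0.37901749  0.28234362  1.33634731]
dicer_square [(0.96, [342, 224])]
dicer_rib [(0.63, [282, 169]), (0.2, [392, 254])]
dicer_square_seat [(0.85, [338, 200]), (0.39, [291, 147])]
dicer_rib_seat [(0.82, [275, 148])]
plate_square [(0.85, [342, 350]), (0.8, [393, 253]), (0.73, [300, 196]), (0.68, [350, 281])]
plate_strip [(0.66, [351, 284])]
plate_square_lug [(0.74, [408, 256]), (0.65, [324, 327])]
plate_strip_lug []
top 386.86681536291616 319.2689258829564 203.76511178942778 [ 2.17451574 -2.17611788  0.09323107] [0.04725895 0.49106841 1.13475578]
dicer_square [(0.79, [320, 180])]
dicer_rib [(0.96, [184, 182]), (0.52, [315, 124])]
dicer_square_seat [(0.62, [321, 177]), (0.27, [366, 133])]
dicer_rib_seat [(0.97, [169, 180])]
plate_square [(0.94, [400, 161]), (0.94, [469, 279])]
plate_strip [(0.8, [410, 224]), (0.53, [352, 246]), (0.51, [419, 163])]
plate_square_lug [(0.92, [418, 162]), (0.78, [457, 288]), (0.75, [409, 229]), (0.65, [399, 164])]
plate_strip_lug [(0.88, [428, 218]), (
[... 367 characters left out ...]
01,  8.20890662e+01,  5.26099824e-04,
        6.76892743e+01, -1.02270540e+01]), 'qvel': array([-0.03202683,  0.0749377 , -0.083183  , -0.04657459,  0.00413694,
        0.04597026]), 'tau': array([ 6.77903445e-04, -4.40020108e+01, -1.76983148e+01,  6.34237868e-02,
        5.05293882e-02,  2.67834981e-07]), 'position': array([0.18514781, 0.59691008, 0.2225528 ]), 'tcp_rot': array([[ 2.96319115e-01,  9.55088992e-01, -1.33868966e-05],
       [ 9.55088992e-01, -2.96319115e-01, -7.33649796e-06],
       [-1.09738018e-05, -1.06117329e-05, -1.00000000e+00]]), 'force': array([0.45597511, 0.67099606, 0.06383   ]), 'moment': array([ 0.00692633, -0.00300287,  0.02266193]), 'opening': 1.0003713557272174}
```

View pics/side0.png

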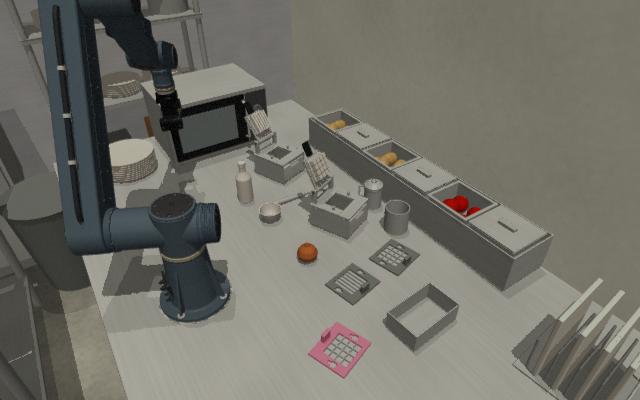

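View pics/top0.png

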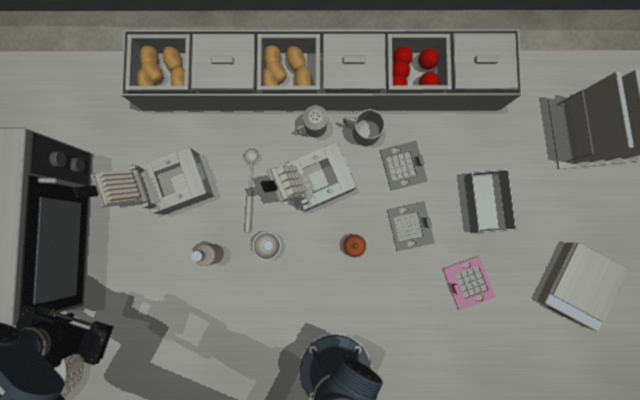

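View pics/wrist0.png

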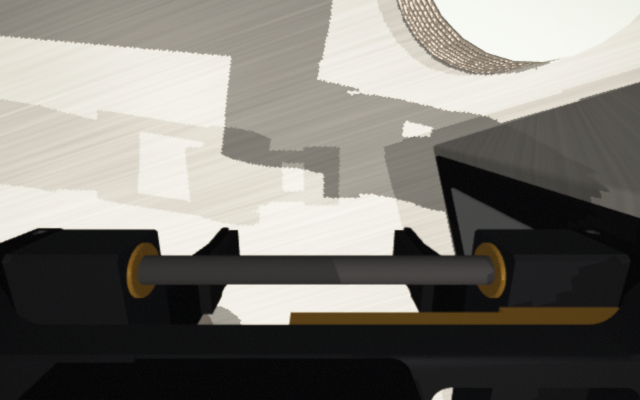

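Run:
```python
import cv2,numpy as np
t=cv2.imread("pics/top0.png"); s=cv2.imread("pics/side0.png")
f=lambda im,x,y,w,h,k:cv2.resize(im[y:y+h,x:x+w],None,fx=k,fy=k,interpolation=cv2.INTER_CUBIC)
a=f(s,240,90,130,160,3.); b=f(s,320,225,130,80,3.)
cv2.imwrite("pics/c1.png",a); cv2.imwrite("pics/c2.png",np.vstack([b]))
cv2.imwrite("pics/c3.png",f(t,240,110,200,145,4))
```

```text
(no output)
```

View pics/c1.png

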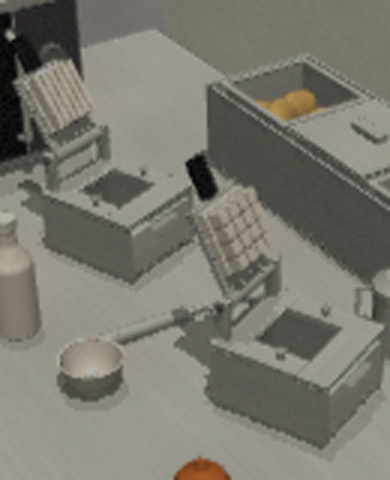

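View pics/c2.png

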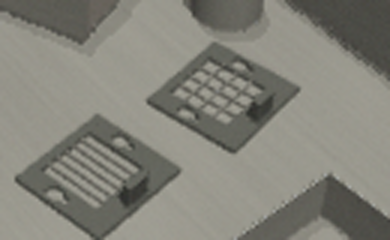

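View pics/c3.png

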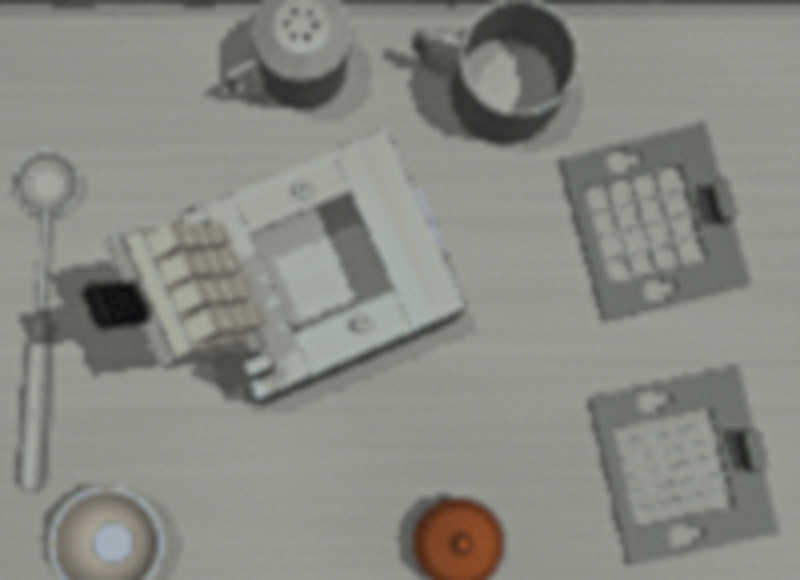

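```bash
cat > h.py <<'E'
import numpy as np,cv2
from scipy.optimize import least_squares
from scipy.spatial.transform import Rotation as Ro
def K(d): return np.array([[d["fx"],0,d["cx"]],[0,d["fy"],d["cy"]],[0,0,1]],float)
def proj(d,P):
    return cv2.projectPoints(np.array(P,float).reshape(-1,3),np.array(d["rvec"]),np.array(d["tvec"]),K(d),None)[0].reshape(-1,2)
def ray(d,uv,z):
    R=cv2.Rodrigues(np.array(d["rvec"]))[0]; c=-R.T@np.array(d["tvec"])
    v=R.T@np.linalg.inv(K(d))@np.array([uv[0],uv[1],1.]); return c+v*(z-c[2])/v[2]
def campos(d):
    R=cv2.Rodrigues(np.array(d["rvec"]))[0]; return -R.T@np.array(d["tvec"])
def fit(obs,z0,th0,p0):
    """obs: list of (d, uv, local xyz); solve x,y,yaw"""
    def W(p,l): c,s=np.cos(p[2]),np.sin(p[2]); l=np.array(l); return [p[0]+c*l[0]-s*l[1],p[1]+s*l[0]+c*l[1],z0+l[2]]
    def r(p): return np.concatenate([proj(d,W(p,l))[0]-uv for d,uv,l in obs])
    s=least_squares(r,[p0[0],p0[1],th0],x_scale=[.01,.01,.05]); return s.x,r(s.x).reshape(-1,2)
E
cat > a.py <<'E'
from h import *
d=dict(fx=386.86681536291616,fy=386.86681536291616,cx=319.2689258829564,cy=203.76511178942778,rvec=[ 2.17451574,-2.17611788,0.09323107],tvec=[0.04725895,0.49106841,1.13475578])
c=lambda x,y:np.array([(x+.5)/4-.5+240,(y+.5)/4-.5+110])
print("cam",campos(d))
pl=[(d,c(558,160),(.05,-.065,.006)),(d,c(705,122),(-.066,-.065,.006)),(d,c(750,285),(-.066,.065,.006)),(d,c(603,322),(.05,.065,.006))]
p0=ray(d,c(645,220),0.006)
for pl_ in (pl,):
    # yaw: +x points from lug to image-left (= +y world)
    th=np.arctan2(*(ray(d,c(558,240),0)-ray(d,c(715,200),0))[[1,0]])
    pl2=[(a,b,(l[0],-l[1],l[2])) for a,b,l in pl]
    for q in (pl,pl2):
        x,r=fit(q,0,th,p0); print("plate",x,np.degrees(x[2]),abs(r).max())
di=[(d,c(385,135),(-.08,-.07,.0)),(d,c(466,308),(-.08,.07,.0)),(d,c(304,190),(-.008,-.0515,.012)),(d,c(361,323),(-.008,.0515,.012))]
th=np.arctan2(*(ray(d,c(120,300),.095)-ray(d,c(320,260),.095))[[1,0]])
for s in (1,-1):
    x,r=fit([(a,b,(l[0],s*l[1],l[2])) for a,b,l in di],.095,th,ray(d,c(320,260),.095)); print("seat",x,np.degrees(x[2]),r)
E
python3 a.py
```

```text
cam [0.38951015 0.04427631 1.17361566]
plate [ 0.60892532 -0.20156244  1.82010474] 104.28431994966616 0.18565829267299705
plate [ 0.61474594 -0.2167273  -1.14601236] -65.66167171511968 39.15441650098467
seat [0.56372792 0.04452587 1.98110572] 113.50899646514117 [[ 0.13941746 -1.10760463]
 [-0.0246999   0.50768162]
 [-0.3283968   0.1508489 ]
 [ 0.21360987  0.42020652]]
seat [ 0.60022365 -0.03483196 -1.12348322] -64.37084675187089 [[-23.99938564   9.70677823]
 [-22.69132049  10.77645762]
 [ 22.17107541 -10.08658323]
 [ 24.09667093 -10.53759269]]
```

```bash
cat > plan.py <<'E'
import numpy as np,sys,json
from rig import bot
def yaw(R): return np.arctan2(R[1,0],R[0,0])
def plan(pos,yawdeg=None,n=5,via=None,maxmm=40,maxrad=.12):
    s=bot.read_state(); p=np.array(s["position"]); R=np.array(s["tcp_rot"]); y=yaw(R)
    yt=y if yawdeg is None else np.radians(yawdeg)
    dy=(yt-y+np.pi)%(2*np.pi)-np.pi
    if yawdeg is not None and FORCE_CW and dy>0: dy-=2*np.pi
    print("t",round(s["time_s"],2),"pos",(p*1000).round(1),"yaw",round(np.degrees(y),2),"tilt",R[:,2].round(4),"F",s["force"].round(1),"op",round(s["opening"],3))
    pos=np.array(pos); dist=np.linalg.norm(pos-p)*1000
    N=max(int(np.ceil(dist/maxmm)),int(np.ceil(abs(dy)/maxrad)),1)
    if n is None: N=int(np.ceil(N/5)*5)
    else: N=max(N,n)
    N=int(np.ceil(N/5)*5)
    Rc=R.copy();rows=[]
    for i in range(N):
        v=Rc.T@((pos-p)/N)*1000; w=dy/N
        rows.append([[round(float(a),1) for a in v],round(float(-w),4)])
        c,sn=np.cos(w),np.sin(w); Rc=np.array([[c,-sn,0],[sn,c,0],[0,0,1]])@Rc
    for k in range(0,N,5): print(json.dumps(rows[k:k+5]))
FORCE_CW=False
E
python3 - <<'E'
import cv2,numpy as np
R=cv2.Rodrigues(np.array([-2.35458521,-1.73416719,-0.22721115]))[0];t=np.array([-0.62597043,-0.03072223,0.39028722])
c=-R.T@t
T=np.array([[.2963,.9551,0],[.9551,-.2963,0],[0,0,-1]])
print(T.T@(c-np.array([.18515,.5969,.22255])), T.T@R.T)
import plan; plan.FORCE_CW=True
plan.plan([.45,.02,.40],-66.5)
E
```

```text
[ 0.00078647 -0.0703249  -0.1629421 ] [[ 1.00000460e+00 -4.34879384e-04  5.49191676e-04]
 [ 2.79279369e-04  9.66475700e-01  2.56776837e-01]
 [-6.42441130e-04 -2.56775376e-01  9.66470897e-01]]
t 1.35 pos [185.1 596.9 222.6] yaw 72.76 tilt [-0. -0. -1.] F [0.5 0.7 0.1] op 1.0
[[[-18.9, 17.0, -7.1], 0.0972], [[-17.2, 18.7, -7.1], 0.0972], [[-15.3, 20.3, -7.1], 0.0972], [[-13.2, 21.7, -7.1], 0.0972], [[-11.1, 22.9, -7.1], 0.0972]]
[[[-8.8, 23.8, -7.1], 0.0972], [[-6.4, 24.6, -7.1], 0.0972], [[-4.0, 25.1, -7.1], 0.0972], [[-1.6, 25.3, -7.1], 0.0972], [[0.9, 25.4, -7.1], 0.0972]]
[[[3.4, 25.2, -7.1], 0.0972], [[5.8, 24.7, -7.1], 0.0972], [[8.2, 24.0, -7.1], 0.0972], [[10.5, 23.1, -7.1], 0.0972], [[12.7, 22.0, -7.1], 0.0972]]
[[[14.7, 20.7, -7.1], 0.0972], [[16.7, 19.2, -7.1], 0.0972], [[18.4, 17.4, -7.1], 0.0972], [[20.1, 15.6, -7.1], 0.0972], [[21.5, 13.6, -7.1], 0.0972]]
[[[22.7, 11.4, -7.1], 0.0972], [[23.7, 9.2, -7.1], 0.0972], [[24.5, 6.8, -7.1], 0.0972], [[25.0, 4.4, -7.1], 0.0972], [[25.3, 2.0, -7.1], 0.0972]]
```

Run:
```python
import plan; plan.FORCE_CW=True
plan.plan([.50,.018,.37],-66.5)
```

```text
t 1.35 pos [185.1 596.9 222.6] yaw 72.76 tilt [-0. -0. -1.] F [0.5 0.7 0.1] op 1.0
[[[-18.4, 18.9, -5.9], 0.0972], [[-16.5, 20.6, -5.9], 0.0972], [[-14.4, 22.1, -5.9], 0.0972], [[-12.2, 23.4, -5.9], 0.0972], [[-9.8, 24.5, -5.9], 0.0972]]
[[[-7.4, 25.3, -5.9], 0.0972], [[-4.9, 25.9, -5.9], 0.0972], [[-2.4, 26.2, -5.9], 0.0972], [[0.2, 26.4, -5.9], 0.0972], [[2.7, 26.2, -5.9], 0.0972]]
[[[5.2, 25.8, -5.9], 0.0972], [[7.7, 25.2, -5.9], 0.0972], [[10.1, 24.3, -5.9], 0.0972], [[12.5, 23.2, -5.9], 0.0972], [[14.7, 21.9, -5.9], 0.0972]]
[[[16.7, 20.4, -5.9], 0.0972], [[18.6, 18.7, -5.9], 0.0972], [[20.3, 16.8, -5.9], 0.0972], [[21.9, 14.7, -5.9], 0.0972], [[23.2, 12.5, -5.9], 0.0972]]
[[[24.3, 10.2, -5.9], 0.0972], [[25.2, 7.8, -5.9], 0.0972], [[25.8, 5.3, -5.9], 0.0972], [[26.2, 2.8, -5.9], 0.0972], [[26.4, 0.2, -5.9], 0.0972]]
```

>>> send_rows(
  motion=[
    [[-18.4,18.9,-10],0.1],
    [[-16.5,20.6,-10],0.1],
    [[-14.4,22.1,-10],0.1],
    [[-12.2,23.4,-10],0.1],
    [[-9.8,24.5,-10],0.1],
  ],
)

```text
time_s: 1.77
position: [0.2456, 0.4797, 0.2708]
tcp_rot: [[0.727, 0.686, -0.003], [0.686, -0.727, -0.001], [-0.003, -0.001, -1.0]]
force: [0.5, 0.7, -0.5]
opening: 0.997
```

>>> send_rows(
  motion=[
    [[-7.4,25.3,-10],0.1],
    [[-4.9,25.9,-10],0.1],
    [[-2.4,26.2,-10],0.1],
    [[0.2,26.4,-10],0.1],
    [[2.7,26.2,-10],0.1],
  ],
)

```text
time_s: 2.18
position: [0.3056, 0.3555, 0.3235]
tcp_rot: [[0.973, 0.23, -0.002], [0.23, -0.973, -0.001], [-0.002, 0.0, -1.0]]
force: [0.4, 1.0, 0.3]
opening: 1.0
```

>>> send_rows(
  motion=[
    [[5.2,25.8,-6],0.1],
    [[7.7,25.2,-6],0.1],
    [[10.1,24.3,-6],0.1],
    [[12.5,23.2,-6],0.1],
    [[14.7,21.9,-6],0.1],
  ],
)

```text
time_s: 2.6
position: [0.361, 0.2292, 0.3574]
tcp_rot: [[0.957, -0.289, 0.004], [-0.289, -0.957, 0.002], [0.003, -0.003, -1.0]]
force: [0.2, -0.5, -0.1]
opening: 1.0
```

Run:
```python
import plan; plan.FORCE_CW=True
plan.plan([.50,.018,.37],-66.5)
```

```text
t 2.6 pos [361.  229.2 357.4] yaw -16.8 tilt [ 0.0037  0.0017 -1.    ] F [ 0.2 -0.5 -0.1] op 1.0
[[[19.4, 16.2, -1.2], 0.0867], [[20.7, 14.5, -1.2], 0.0867], [[21.9, 12.6, -1.2], 0.0867], [[22.9, 10.7, -1.2], 0.0867], [[23.8, 8.6, -1.2], 0.0867]]
[[[24.4, 6.5, -1.2], 0.0867], [[24.9, 4.4, -1.2], 0.0867], [[25.2, 2.2, -1.2], 0.0867], [[25.3, 0.0, -1.2], 0.0867], [[25.2, -2.2, -1.2], 0.0867]]
```

>>> send_rows(
  motion=[
    [[19.4,16.2,-1.2],0.087],
    [[20.7,14.5,-1.2],0.087],
    [[21.9,12.6,-1.2],0.087],
    [[22.9,10.7,-1.2],0.087],
    [[23.8,8.6,-1.2],0.087],
  ],
)

```text
time_s: 3.02
position: [0.4311, 0.1166, 0.3668]
tcp_rot: [[0.73, -0.683, 0.01], [-0.683, -0.73, 0.003], [0.005, -0.009, -1.0]]
force: [-0.2, 1.0, 0.2]
opening: 0.998
```

>>> send_rows(
  motion=[
    [[24.4,6.5,-1.2],0.087],
    [[24.9,4.4,-1.2],0.087],
    [[25.2,2.2,-1.2],0.087],
    [[25.3,0,-1.2],0.087],
    [[20,-2,-1],0.08],
  ],
)

```text
time_s: 3.43
position: [0.4971, 0.0065, 0.3743]
tcp_rot: [[0.358, -0.934, 0.012], [-0.934, -0.358, 0.003], [0.002, -0.013, -1.0]]
force: [0.3, -0.1, -0.9]
opening: 1.004
```

>>> send_rows(
  motion=[
    [[0,0,0],0],
    [[0,0,0],0],
    [[0,0,0],0],
    [[0,0,0],0],
    [[0,0,0],0],
  ],
)

```text
time_s: 3.85
position: [0.4977, 0.0045, 0.374]
tcp_rot: [[0.355, -0.935, 0.012], [-0.935, -0.355, 0.003], [0.002, -0.012, -1.0]]
force: [0.6, -0.5, 0.4]
opening: 1.001
```

Run:
```python
from rig import *
import cv2,pickle
d=capture("wrist"); cv2.imwrite("pics/w1.png",d["image"]); pickle.dump(d,open("w1.pkl","wb"))
d=capture("top"); cv2.imwrite("pics/t1.png",d["image"]); pickle.dump(d,open("t1.pkl","wb"))
d=capture("side"); cv2.imwrite("pics/s1.png",d["image"]); pickle.dump(d,open("s1.pkl","wb"))
import plan; plan.FORCE_CW=False
plan.plan([.62,-.25,.2],-75.7)
```

```text
t 4.0 pos [497.9   4.4 374.1] yaw -69.2 tilt [ 0.0127  0.0023 -0.9999] F [ 0.2 -0.1  0.7] op 1.0
[[[28.1, -2.2, 17.5], 0.0114], [[28.0, -2.5, 17.5], 0.0114], [[28.0, -2.8, 17.5], 0.0114], [[28.0, -3.1, 17.5], 0.0114], [[27.9, -3.4, 17.5], 0.0114]]
[[[27.9, -3.7, 17.5], 0.0114], [[27.8, -4.1, 17.5], 0.0114], [[27.8, -4.4, 17.5], 0.0114], [[27.7, -4.7, 17.5], 0.0114], [[27.7, -5.0, 17.5], 0.0114]]
```

View pics/w1.png

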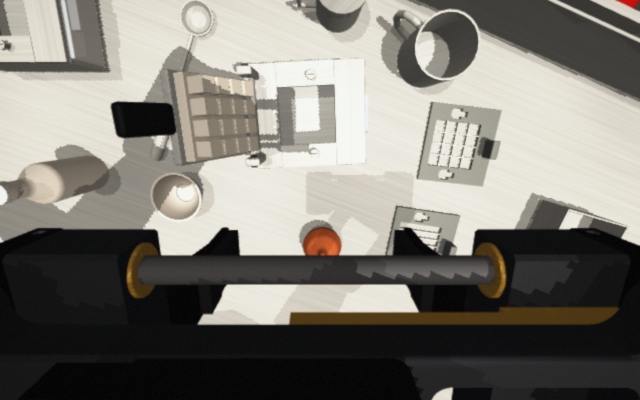

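Run:
```python
import cv2
t=cv2.imread("pics/w1.png")
cv2.imwrite("pics/w1a.png",cv2.resize(t[45:185,230:390],None,fx=4,fy=4,interpolation=cv2.INTER_CUBIC))
cv2.imwrite("pics/w1b.png",cv2.resize(t[90:200,405:515],None,fx=5,fy=5,interpolation=cv2.INTER_CUBIC))
```

```text
(no output)
```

View pics/w1a.png

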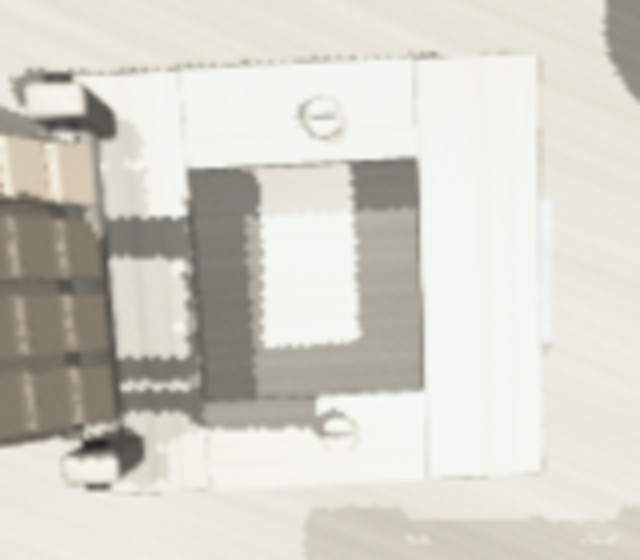

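View pics/w1b.png

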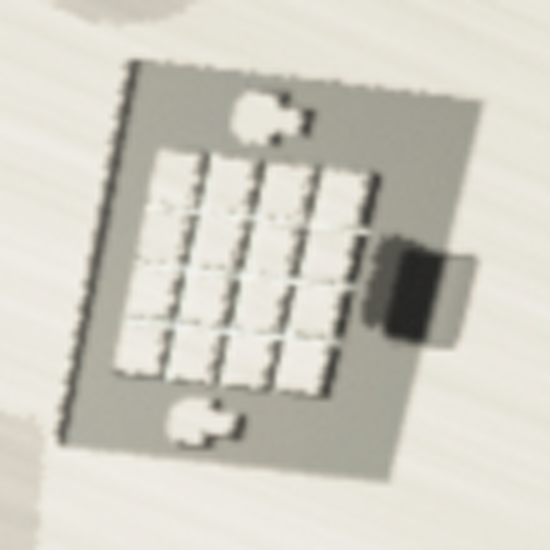

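```bash
cat > b.py <<'E'
from h import *; import pickle
from a import pl,di
d=pickle.load(open("w1.pkl","rb")); print("cam",campos(d))
t=pickle.load(open("t1.pkl","rb"))
c=lambda x,y:np.array([(x+.5)/4-.5+230,(y+.5)/4-.5+45])
e=lambda x,y:np.array([(x+.5)/5-.5+405,(y+.5)/5-.5+90])
D=[(d,c(538,55),(-.08,-.07,0)),(d,c(541,472),(-.08,.07,0)),(d,c(417,158),(-.039,-.039,0)),(d,c(424,391),(-.039,.039,0)),(d,c(190,170),(.039,-.039,0)),(d,c(203,401),(.039,.039,0)),(d,c(321,117),(-.008,-.0515,.012)),(d,c(338,428),(-.008,.0515,.012))]
P=[(d,e(138,63),(.05,-.065,.006)),(d,e(482,100),(-.066,-.065,.006)),(d,e(390,481),(-.066,.065,.006)),(d,e(68,445),(.05,.065,.006))]
for nm,o,z,p0,th in (("seat",D,.095,(.56,.04),1.98),("seatTop",di,.095,(.56,.04),1.98),("seatboth",D+di,.095,(.56,.04),1.98),("plate",P,0,(.6,-.2),1.82),("plateTop",pl,0,(.6,-.2),1.82),("both",pl+P,0,(.6,-.2),1.82)):
    x,r=fit(o,z,th,p0); print(nm,(x[:2]*1000).round(1),np.degrees(x[2]).round(2)); print(r.round(1).tolist())
E
python3 b.py
```

```text
cam [0.38951015 0.04427631 1.17361566]
plate [ 0.60892532 -0.20156244  1.82010474] 104.28431994966616 0.18565829267299705
plate [ 0.61474594 -0.2167273  -1.14601236] -65.66167171511968 39.15441650098467
seat [0.56372792 0.04452587 1.98110572] 113.50899646514117 [[ 0.13941746 -1.10760463]
 [-0.0246999   0.50768162]
 [-0.3283968   0.1508489 ]
 [ 0.21360987  0.42020652]]
seat [ 0.60022365 -0.03483196 -1.12348322] -64.37084675187089 [[-23.99938564   9.70677823]
 [-22.69132049  10.77645762]
 [ 22.17107541 -10.08658323]
 [ 24.09667093 -10.53759269]]
cam [0.56144268 0.02982908 0.53780413]
seat [564.3  44.1] 113.36
[[0.1, -0.8], [-0.0, 0.4], [0.1, -0.3], [0.0, 0.0], [-0.8, -0.6], [0.1, 0.0], [0.6, -0.1], [-0.1, 1.5]]
seatTop [563.7  44.5] 113.51
[[0.1, -1.1], [-0.0, 0.5], [-0.3, 0.2], [0.2, 0.4]]
seatboth [564.3  44.1] 113.37
[[0.0, -0.8], [-0.1, 0.4], [0.0, -0.3], [-0.0, 0.1], [-0.9, -0.5], [0.1, 0.1], [0.5, -0.1], [-0.1, 1.6], [0.4, -1.3], [0.1, 0.4], [-0.1, -0.1], [0.3, 0.2]]
plate [ 608.1 -203.7] 104.88
[[0.0, -0.4], [0.3, -0.3], [0.2, 0.2], [-0.5, 0.7]]
plateTop [ 608.9 -201.6] 104.28
[[0.1, -0.2], [-0.2, 0.1], [0.1, -0.0], [0.0, 0.1]]
both [ 608.3 -203.1] 104.73
[[0.5, 0.2], [0.1, 0.2], [0.7, -0.0], [0.7, 0.4], [-0.1, -0.8], [0.1, -0.4], [-0.1, 0.0], [-0.8, 0.4]]
```

Run:
```python
import plan
plan.plan([.6225,-.257,.13],-75.3)
```

```text
t 4.0 pos [497.9   4.4 374.1] yaw -69.2 tilt [ 0.0127  0.0023 -0.9999] F [ 0.2 -0.1  0.7] op 1.0
[[[28.8, -2.0, 24.5], 0.0107], [[28.8, -2.4, 24.5], 0.0107], [[28.7, -2.7, 24.5], 0.0107], [[28.7, -3.0, 24.5], 0.0107], [[28.7, -3.3, 24.5], 0.0107]]
[[[28.6, -3.6, 24.5], 0.0107], [[28.6, -3.9, 24.5], 0.0107], [[28.5, -4.2, 24.5], 0.0107], [[28.5, -4.5, 24.5], 0.0107], [[28.4, -4.8, 24.5], 0.0107]]
```

>>> send_rows(
  motion=[
    [[28.8,-2,24.5],0.0107],
    [[28.8,-2.4,24.5],0.0107],
    [[28.7,-2.7,24.5],0.0107],
    [[28.7,-3,24.5],0.0107],
    [[28.7,-3.3,24.5],0.0107],
  ],
)

```text
time_s: 4.42
position: [0.5661, -0.1227, 0.2578]
tcp_rot: [[0.317, -0.948, 0.032], [-0.948, -0.317, 0.0], [0.01, -0.03, -0.999]]
force: [0.9, -0.3, 0.6]
opening: 0.998
```

>>> send_rows(
  motion=[
    [[28.6,-3.6,24.5],0.0107],
    [[28.6,-3.9,24.5],0.0107],
    [[28.5,-4.2,24.5],0.0107],
    [[28.5,-4.5,24.5],0.0107],
    [[28.4,-4.8,24.5],0.0107],
  ],
)

```text
time_s: 4.83
position: [0.6358, -0.2564, 0.1321]
tcp_rot: [[0.268, -0.963, 0.034], [-0.963, -0.268, -0.0], [0.009, -0.032, -0.999]]
force: [0.3, 0.1, 0.5]
opening: 1.003
```

Run:
```python
import plan
plan.plan([.6225,-.257,.06],-75.3)
```

```text
t 4.83 pos [ 635.8 -256.4  132.1] yaw -74.48 tilt [ 3.360e-02 -1.000e-04 -9.994e-01] F [0.3 0.1 0.5] op 1.003
[[[-0.7, 3.1, 14.3], 0.0029], [[-0.7, 3.1, 14.3], 0.0029], [[-0.7, 3.1, 14.3], 0.0029], [[-0.7, 3.1, 14.3], 0.0029], [[-0.7, 3.1, 14.3], 0.0029]]
```

>>> send_rows(
  motion=[
    [[-6.7,24,-25],0],
    [[-6.7,24,-25],0],
    [[-6.7,24,-25],0],
    [[-6.7,24,-25],0],
    [[0,0,0],0],
  ],
)

```text
time_s: 5.25
position: [0.5261, -0.2575, 0.186]
tcp_rot: [[0.265, -0.964, -0.026], [-0.963, -0.266, 0.039], [-0.044, 0.015, -0.999]]
force: [0.6, -0.2, 0.3]
opening: 0.996
```

>>> send_rows(
  motion=[
    [[0,0,0],0],
    [[0,-2,0],0],
    [[0,-4,0],0],
    [[0,-6,0],0],
    [[0,-6,0],0],
  ],
)

```text
time_s: 5.67
position: [0.546, -0.2517, 0.1859]
tcp_rot: [[0.266, -0.964, -0.023], [-0.963, -0.267, 0.038], [-0.043, 0.012, -0.999]]
force: [-0.4, -0.4, 0.9]
opening: 1.001
```

Run:
```python
import plan
plan.plan([.6225,-.257,.13],-75.3,n=10)
```

```text
t 5.67 pos [ 546.  -251.7  185.9] yaw -74.57 tilt [-0.0232  0.0377 -0.999 ] F [-0.4 -0.4  0.9] op 1.001
[[[2.8, -7.3, 5.4], 0.0013], [[2.8, -7.3, 5.4], 0.0013], [[2.8, -7.3, 5.4], 0.0013], [[2.8, -7.3, 5.4], 0.0013], [[2.7, -7.3, 5.4], 0.0013]]
[[[2.7, -7.3, 5.4], 0.0013], [[2.7, -7.3, 5.4], 0.0013], [[2.7, -7.3, 5.4], 0.0013], [[2.7, -7.3, 5.4], 0.0013], [[2.7, -7.3, 5.4], 0.0013]]
```

Run:
```python
from rig import *
s=bot.read_state(); print(s["joint_positions"].round(2),s["qvel"].round(1))
```

```text
[-35.89  31.69  86.07   1.07  64.59  38.19] [ 6.5  5.  -9.1  0.3  4.   5.9]
```

>>> send_rows(
  motion=[
    [[5.5,-14.6,10.8],0.003],
    [[5.5,-14.6,10.8],0.003],
    [[5.5,-14.6,10.8],0.003],
    [[5.5,-14.6,10.8],0.002],
    [[0,0,0],0],
  ],
)

```text
time_s: 6.08
position: [0.6166, -0.253, 0.1388]
tcp_rot: [[0.26, -0.965, -0.019], [-0.965, -0.26, 0.036], [-0.039, 0.009, -0.999]]
force: [0.3, -0.3, -0.1]
opening: 0.998
```

Run:
```python
from rig import *
s=bot.read_state(); print(s["joint_positions"].round(2),s["qvel"].round(1))
import plan
plan.plan([.6225,-.257,.06],-75.3,n=5)
```

```text
[-32.44  39.48  78.39   1.3   64.13  41.89] [ 0.6 -0.9  0.7 -0.9  2.5 -0.2]
t 6.08 pos [ 616.6 -253.   138.8] yaw -74.93 tilt [-0.0185  0.0359 -0.9992] F [ 0.3 -0.3 -0.1] op 0.998
[[[1.7, -1.1, 15.7], 0.0013], [[1.7, -1.1, 15.7], 0.0013], [[1.7, -1.1, 15.7], 0.0013], [[1.7, -1.1, 15.7], 0.0013], [[1.7, -1.1, 15.7], 0.0013]]
```

>>> send_rows(
  motion=[
    [[0,0,-18],0],
    [[0,0,-18],0],
    [[0,0,-18],0],
    [[0,0,-18],0],
    [[0,0,0],0],
  ],
)

```text
time_s: 6.5
position: [0.6195, -0.2512, 0.2081]
tcp_rot: [[0.266, -0.964, -0.028], [-0.963, -0.267, 0.041], [-0.047, 0.016, -0.999]]
force: [1.0, 0.1, 0.3]
opening: 0.998
```

>>> send_rows(
  motion=[
    [[-4.5,17,0],0],
    [[-4.5,17,0],0],
    [[-4.5,17,0],0],
    [[-4.5,17,0],0],
    [[0,0,0],0],
  ],
)

```text
time_s: 6.92
position: [0.5478, -0.2492, 0.2079]
tcp_rot: [[0.271, -0.962, -0.028], [-0.962, -0.271, 0.041], [-0.047, 0.015, -0.999]]
force: [-1.1, 1.2, 0.0]
opening: 1.003
```

>>> send_rows(
  motion=[
    [[6.7,-24,25],0],
    [[6.7,-24,25],0],
    [[6.7,-24,25],0],
    [[0,0,0],0],
    [[0,0,0],0],
  ],
)

```text
time_s: 7.33
position: [0.6241, -0.2451, 0.1261]
tcp_rot: [[0.269, -0.963, -0.026], [-0.962, -0.27, 0.041], [-0.046, 0.014, -0.999]]
force: [0.2, -0.1, 0.8]
opening: 0.997
```

Run:
```python
from rig import *
s=bot.read_state(); print(s["joint_positions"].round(2),s["qvel"].round(1))
import plan
plan.plan([.6225,-.257,.06],-75.3,n=5)
```

```text
[-31.53  40.83  77.81   1.34  63.87  42.22] [ 1.5  5.2 -0.9  1.1 -2.   0.6]
t 7.33 pos [ 624.1 -245.1  126.1] yaw -74.38 tilt [-0.0263  0.0409 -0.9988] F [ 0.2 -0.1  0.8] op 0.997
[[[2.8, 0.8, 13.1], 0.0032], [[2.8, 0.8, 13.1], 0.0032], [[2.8, 0.7, 13.1], 0.0032], [[2.8, 0.7, 13.1], 0.0032], [[2.8, 0.7, 13.1], 0.0032]]
```

>>> send_rows(
  motion=[
    [[0,0,-3],0],
    [[0,0,-6],0],
    [[0,0,-8],0],
    [[0,0,-8],0],
    [[0,0,-8],0],
  ],
)

```text
time_s: 7.75
position: [0.6233, -0.2455, 0.1621]
tcp_rot: [[0.269, -0.963, -0.029], [-0.962, -0.27, 0.042], [-0.048, 0.016, -0.999]]
force: [-0.5, 0.2, 0.1]
opening: 0.998
```

>>> send_rows(
  motion=[
    [[0,0,-8],0],
    [[0,0,-8],0],
    [[0,0,-8],0],
    [[0,0,-8],0],
    [[0,0,-8],0],
  ],
)

```text
time_s: 8.17
position: [0.6252, -0.2489, 0.2124]
tcp_rot: [[0.268, -0.963, -0.021], [-0.963, -0.269, 0.037], [-0.041, 0.01, -0.999]]
force: [0.6, -0.7, -0.4]
opening: 0.996
```

>>> send_rows(
  motion=[
    [[0,0,40],0],
    [[0,0,40],0],
    [[0,0,0],0],
    [[0,0,0],0],
    [[0,0,0],0],
  ],
)

```text
time_s: 8.58
position: [0.6289, -0.2492, 0.1405]
tcp_rot: [[0.268, -0.963, -0.008], [-0.963, -0.269, 0.029], [-0.03, -0.001, -1.0]]
force: [0.4, -0.3, 0.1]
opening: 0.999
```

Run:
```python
from rig import *
s=bot.read_state(); q=s["joint_positions"]; print(q.round(2),s["qvel"].round(1),q[1]+q[2]+q[4])
```

```text
[-31.61  39.79  77.35   1.33  64.11  42.21] [ 0.  -1.  -1.9  0.   1.  -0.1] 181.25136799803087
```

>>> send_rows(
  motion=[
    [[0,0,-3],0],
    [[0,0,-8],0],
    [[0,0,-8],0],
    [[0,0,-10],0],
    [[0,0,-10],0],
  ],
)

```text
time_s: 9.0
position: [0.6312, -0.2517, 0.1881]
tcp_rot: [[0.269, -0.963, -0.002], [-0.963, -0.269, 0.026], [-0.025, -0.005, -1.0]]
force: [0.3, 0.2, 0.1]
opening: 1.006
```

>>> send_rows(
  motion=[
    [[0,0,-10],0],
    [[0,0,-10],0],
    [[0,0,-10],0],
    [[0,0,-8],0],
    [[0,0,-4],0],
  ],
)

```text
time_s: 9.42
position: [0.6332, -0.2541, 0.2411]
tcp_rot: [[0.269, -0.963, 0.007], [-0.963, -0.269, 0.02], [-0.018, -0.012, -1.0]]
force: [-0.2, 1.2, 0.3]
opening: 1.004
```

>>> send_rows(
  motion=[
    [[-25,-25,0],0],
    [[-25,-25,0],0],
    [[0,0,0],0],
    [[0,0,0],0],
    [[0,0,0],0],
  ],
)

```text
time_s: 9.83
position: [0.6695, -0.1925, 0.2456]
tcp_rot: [[0.266, -0.964, 0.01], [-0.964, -0.266, 0.018], [-0.015, -0.014, -1.0]]
force: [0.6, -0.0, 0.3]
opening: 1.0
```

Run:
```python
from rig import *
s=bot.read_state(); q=s["joint_positions"]; print(q.round(2),s["qvel"].round(1),q[1]+q[2]+q[4])
```

```text
[-25.73  34.68  69.52   1.21  75.75  48.53] [-0.1  0.1  0.  -1.2  0.2 -0.2] 179.9467986698717
```

Run:
```python
import plan
plan.plan([.6225,-.257,.10],-75.3,n=10)
```

```text
t 9.83 pos [ 669.5 -192.5  245.6] yaw -74.56 tilt [ 0.0098  0.0181 -0.9998] F [ 0.6 -0.   0.3] op 1.0
[[[5.2, 6.5, 14.4], 0.0013], [[5.2, 6.4, 14.4], 0.0013], [[5.2, 6.4, 14.4], 0.0013], [[5.2, 6.4, 14.4], 0.0013], [[5.2, 6.4, 14.4], 0.0013]]
[[[5.2, 6.4, 14.4], 0.0013], [[5.2, 6.4, 14.4], 0.0013], [[5.2, 6.4, 14.4], 0.0013], [[5.2, 6.4, 14.4], 0.0013], [[5.3, 6.4, 14.4], 0.0013]]
```

>>> send_rows(
  motion=[
    [[5.2,6.5,14.4],0.0013],
    [[5.2,6.4,14.4],0.0013],
    [[5.2,6.4,14.4],0.0013],
    [[5.2,6.4,14.4],0.0013],
    [[5.2,6.4,14.4],0.0013],
  ],
)

```text
time_s: 10.25
position: [0.6467, -0.2289, 0.1743]
tcp_rot: [[0.26, -0.965, 0.017], [-0.966, -0.26, 0.014], [-0.009, -0.02, -1.0]]
force: [0.8, 0.3, -0.1]
opening: 1.0
```

>>> send_rows(
  motion=[
    [[5.2,6.5,14.4],0.0013],
    [[5.2,6.4,14.4],0.0013],
    [[5.2,6.4,14.4],0.0013],
    [[5.2,6.4,14.4],0.0013],
    [[5.2,6.4,14.4],0.0013],
  ],
)

```text
time_s: 10.67
position: [0.6182, -0.2679, 0.0971]
tcp_rot: [[0.248, -0.969, 0.013], [-0.969, -0.247, 0.014], [-0.01, -0.016, -1.0]]
force: [-0.1, -0.2, 1.3]
opening: 1.001
```

Run:
```python
from rig import *
import cv2,pickle
d=capture("wrist"); cv2.imwrite("pics/w2.png",d["image"]); pickle.dump(d,open("w2.pkl","wb"))
s=bot.read_state(); q=s["joint_positions"]; print(q.round(2),q[1]+q[2]+q[4])
import plan
plan.plan([.6225,-.257,.05],-75.3,n=5)
from h import *
c,sn=np.cos(np.radians(104.7)),np.sin(np.radians(104.7))
L=[(-.056,0,.034),(.05,-.065,.006),(-.066,-.065,.006),(-.066,.065,.006),(.05,.065,.006)]
print(proj(d,[[.6083+c*x-sn*y,-.2028+sn*x+c*y,z] for x,y,z in L]).round(1).tolist())
```

```text
[-33.55  42.37  80.75   1.19  57.05  41.55] 180.17329421527336
t 10.72 pos [ 615.2 -268.4   93.6] yaw -75.75 tilt [ 0.0072  0.0162 -0.9998] F [-0.5 -1.  -2.6] op 0.997
[[[-1.7, -1.9, 8.8], -0.0016], [[-1.7, -1.9, 8.8], -0.0016], [[-1.7, -1.9, 8.8], -0.0016], [[-1.7, -1.9, 8.8], -0.0016], [[-1.7, -1.9, 8.8], -0.0016]]
[[305.4, 204.8], [173.6, 117.9], [318.2, 116.9], [318.9, 266.5], [190.6, 266.7]]
```

View pics/w2.png

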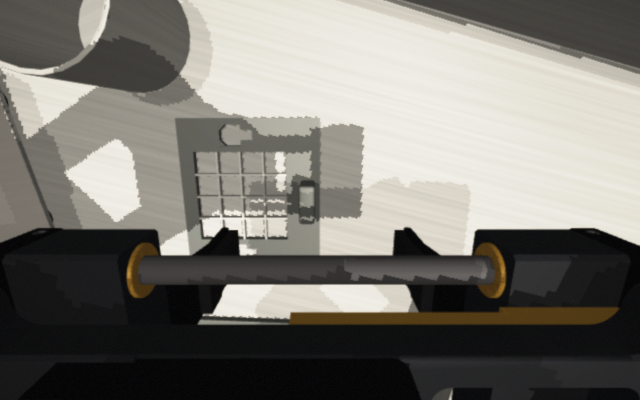

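>>> send_rows(
  motion=[
    [[-1.6,-2,8.8],0],
    [[-1.6,-2,8.8],0],
    [[-1.6,-2,8.8],0],
    [[-1.6,-2,8.8],0],
    [[-1.6,-2,8.8],0],
  ],
)

```text
time_s: 11.13
position: [0.624, -0.2597, 0.0481]
tcp_rot: [[0.242, -0.97, 0.01], [-0.97, -0.242, 0.015], [-0.012, -0.013, -1.0]]
force: [-0.1, -0.5, 0.2]
opening: 0.999
```

Run:
```python
import plan
plan.plan([.6228,-.258,.012],-75.3,n=5)
```

```text
t 11.13 pos [ 624.  -259.7   48.1] yaw -76.0 tilt [ 0.0096  0.0149 -0.9998] F [-0.1 -0.5  0.2] op 0.999
[[[-0.3, 0.2, 7.2], -0.0025], [[-0.3, 0.2, 7.2], -0.0025], [[-0.3, 0.2, 7.2], -0.0025], [[-0.3, 0.2, 7.2], -0.0025], [[-0.3, 0.2, 7.2], -0.0025]]
```

>>> send_rows(
  motion=[
    [[-0.3,0.2,7],-0.003],
    [[-0.3,0.2,7],-0.003],
    [[-0.3,0.2,7],-0.003],
    [[-0.3,0.2,7],-0.003],
    [[-0.3,0.2,5],-0.002],
  ],
)

```text
time_s: 11.55
position: [0.6244, -0.2552, 0.0112]
tcp_rot: [[0.26, -0.965, 0.01], [-0.965, -0.26, 0.015], [-0.012, -0.013, -1.0]]
force: [0.3, 0.1, -0.2]
opening: 1.001
```

>>> send_rows(
  motion=[
    [[0,0,0],0],
    [[0,0,0],0],
    [[0,0,0],0],
    [[0,0,0],0],
    [[0,0,0],0],
  ],
)

```text
time_s: 11.97
position: [0.6238, -0.2552, 0.0101]
tcp_rot: [[0.26, -0.966, 0.009], [-0.965, -0.26, 0.016], [-0.013, -0.012, -1.0]]
force: [-0.7, 0.1, 0.2]
opening: 0.998
```

Run:
```python
import plan
plan.plan([.6228,-.258,.012],-75.3,n=5)
```

```text
t 11.97 pos [ 623.8 -255.2   10.1] yaw -74.91 tilt [ 0.0086  0.0158 -0.9998] F [-0.7  0.1  0.2] op 0.998
[[[0.5, 0.3, -0.4], 0.0013], [[0.5, 0.3, -0.4], 0.0013], [[0.5, 0.3, -0.4], 0.0013], [[0.5, 0.3, -0.4], 0.0013], [[0.5, 0.3, -0.4], 0.0013]]
```

Close on the lug (closure for 12 mm ≈ past it, shut).

>>> send_rows(
  motion=[
    [[0.8,0.3,0],0.001],
    [[0.8,0.3,0],0.001],
    [[0.5,0,0],0.001],
    [[0,0,0],0],
    [[0,0,0],0],
  ],
  gripper=1.0,
)

```text
time_s: 12.38
position: [0.6247, -0.2585, 0.0117]
tcp_rot: [[0.257, -0.966, 0.011], [-0.966, -0.256, 0.014], [-0.011, -0.014, -1.0]]
force: [0.4, 0.1, -0.5]
opening: 0.708
```

>>> send_rows(
  motion=[
    [[0,0,0],0],
    [[0,0,0],0],
    [[0,0,0],0],
    [[0,0,0],0],
    [[0,0,0],0],
  ],
)

```text
time_s: 12.8
position: [0.6247, -0.2585, 0.0118]
tcp_rot: [[0.257, -0.966, 0.011], [-0.966, -0.257, 0.014], [-0.011, -0.015, -1.0]]
force: [-0.5, 0.2, -0.4]
opening: 0.328
```

>>> send_rows(
  motion=[
    [[0,0,0],0],
    [[0,0,0],0],
    [[0,0,0],0],
    [[0,0,0],0],
    [[0,0,0],0],
  ],
)

```text
time_s: 13.22
position: [0.6247, -0.2585, 0.0117]
tcp_rot: [[0.257, -0.966, 0.011], [-0.966, -0.257, 0.014], [-0.01, -0.014, -1.0]]
force: [-0.1, -0.6, -1.1]
opening: 0.136
```

Run:
```python
import plan
from rig import *
s=bot.read_state(); q=s["joint_positions"]; print(q.round(2),q[1]+q[2]+q[4])
plan.plan([.61,-.23,.16],-68,n=10)
```

```text
[-32.39  49.02  81.87   1.33  49.    41.84] 179.8926096851677
t 13.22 pos [ 624.7 -258.5   11.7] yaw -75.09 tilt [ 0.0111  0.0137 -0.9998] F [-0.1 -0.6 -1.1] op 0.136
[[[-3.3, 0.5, -14.8], -0.0124], [[-3.3, 0.4, -14.8], -0.0124], [[-3.3, 0.4, -14.8], -0.0124], [[-3.3, 0.4, -14.8], -0.0124], [[-3.3, 0.3, -14.8], -0.0124]]
[[[-3.3, 0.3, -14.8], -0.0124], [[-3.3, 0.2, -14.8], -0.0124], [[-3.3, 0.2, -14.8], -0.0124], [[-3.3, 0.2, -14.8], -0.0124], [[-3.3, 0.1, -14.8], -0.0124]]
```

>>> send_rows(
  motion=[
    [[0,0,0],0],
    [[0,0,-2],0],
    [[0,0,-4],0],
    [[0,0,-6],0],
    [[0,0,-8],0],
  ],
)

```text
time_s: 13.63
position: [0.6219, -0.2573, 0.0294]
tcp_rot: [[0.257, -0.966, 0.005], [-0.966, -0.257, 0.017], [-0.016, -0.009, -1.0]]
force: [0.3, -0.3, -1.9]
opening: 0.137
```

>>> send_rows(
  motion=[
    [[0,0,-10],0],
    [[0,0,-10],0],
    [[0,0,-10],0],
    [[0,0,-10],0],
    [[0,0,-10],0],
  ],
)

```text
time_s: 14.05
position: [0.6213, -0.2581, 0.085]
tcp_rot: [[0.257, -0.966, 0.005], [-0.966, -0.257, 0.017], [-0.016, -0.009, -1.0]]
force: [1.2, -0.4, -2.1]
opening: 0.133
```

>>> send_rows(
  motion=[
    [[0,0,-12],0],
    [[0,0,-12],0],
    [[0,0,-12],0],
    [[0,0,-12],0],
    [[0,0,-12],0],
  ],
)

```text
time_s: 14.47
position: [0.6209, -0.2592, 0.1528]
tcp_rot: [[0.257, -0.966, 0.006], [-0.966, -0.257, 0.016], [-0.014, -0.01, -1.0]]
force: [-0.1, -0.4, -2.0]
opening: 0.137
```

>>> send_rows(
  motion=[
    [[-1,0,-12],-0.01],
    [[-3,0,-10],-0.01],
    [[-6,0,-10],-0.01],
    [[-8,0,-8],-0.01],
    [[-10,0,-4],-0.01],
  ],
)

```text
time_s: 14.88
position: [0.6134, -0.2338, 0.2054]
tcp_rot: [[0.308, -0.951, 0.012], [-0.951, -0.308, 0.012], [-0.008, -0.015, -1.0]]
force: [-0.0, -0.7, -2.5]
opening: 0.138
```

Run:
```python
import plan,cv2
from rig import *
s=bot.read_state(); q=s["joint_positions"]; print(q.round(2),q[1]+q[2]+q[4])
cv2.imwrite("pics/w3.png",capture("wrist")["image"])
plan.plan([.594,-.03,.18],-66.6,n=15,maxmm=17)
```

```text
[-31.05  33.56  78.58   1.04  67.64  40.63] 179.78051561770548
t 14.93 pos [ 612.6 -230.9  206. ] yaw -71.97 tilt [ 0.0109  0.0149 -0.9998] F [-1.3  2.3 -1. ] op 0.138
[[[-13.1, -2.9, 1.9], -0.0063], [[-13.1, -3.0, 1.9], -0.0063], [[-13.1, -3.1, 1.9], -0.0063], [[-13.0, -3.2, 1.9], -0.0063], [[-13.0, -3.3, 1.9], -0.0063]]
[[[-13.0, -3.3, 1.9], -0.0063], [[-13.0, -3.4, 1.9], -0.0063], [[-13.0, -3.5, 1.9], -0.0063], [[-12.9, -3.6, 1.9], -0.0063], [[-12.9, -3.7, 1.9], -0.0063]]
[[[-12.9, -3.7, 1.9], -0.0063], [[-12.9, -3.8, 1.9], -0.0063], [[-12.8, -3.9, 1.9], -0.0063], [[-12.8, -4.0, 1.9], -0.0063], [[-12.8, -4.1, 1.9], -0.0063]]
```

View pics/w3.png

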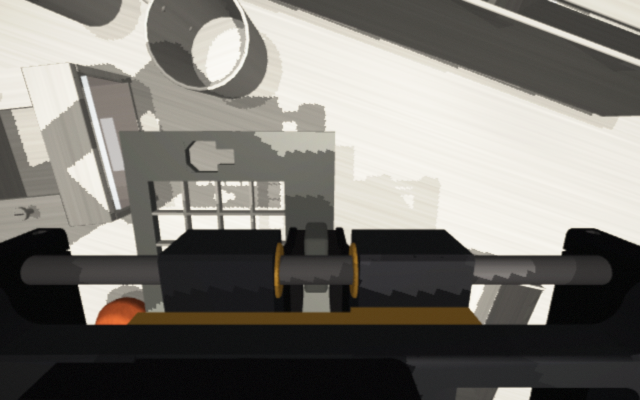

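>>> send_rows(
  motion=[
    [[-12,-3,1.5],-0.006],
    [[-13,-3,1.5],-0.006],
    [[-13,-3,1.5],-0.006],
    [[-13,-3,1.5],-0.006],
    [[-13,-3.3,1.5],-0.006],
  ],
)

```text
time_s: 15.35
position: [0.6042, -0.1586, 0.1972]
tcp_rot: [[0.34, -0.94, 0.008], [-0.94, -0.34, 0.016], [-0.013, -0.013, -1.0]]
force: [-0.4, 0.4, -2.5]
opening: 0.135
```

>>> send_rows(
  motion=[
    [[-13,-3.3,1.5],-0.006],
    [[-13,-3.4,1.5],-0.006],
    [[-13,-3.5,1.5],-0.006],
    [[-13,-3.6,1.5],-0.006],
    [[-13,-3.7,1.5],-0.006],
  ],
)

```text
time_s: 15.77
position: [0.5957, -0.0821, 0.1885]
tcp_rot: [[0.373, -0.928, 0.004], [-0.928, -0.373, 0.018], [-0.015, -0.011, -1.0]]
force: [-0.1, -0.0, -3.5]
opening: 0.14
```

Run:
```python
import plan,cv2
from rig import *
plan.plan([.594,-.0203,.18],-66.6,n=5,maxmm=17)
```

```text
t 15.77 pos [595.7 -82.1 188.5] yaw -68.09 tilt [ 0.0042  0.0182 -0.9998] F [-0.1 -0.  -3.5] op 0.14
[[[-11.6, -4.3, 1.9], -0.0052], [[-11.5, -4.3, 1.9], -0.0052], [[-11.5, -4.4, 1.9], -0.0052], [[-11.5, -4.5, 1.9], -0.0052], [[-11.5, -4.5, 1.9], -0.0052]]
```

>>> send_rows(
  motion=[
    [[-12,-4.3,1.5],-0.005],
    [[-12,-4.3,1.5],-0.005],
    [[-11,-4.4,1.5],-0.005],
    [[-9,-4,1.5],-0.005],
    [[-6,-3,1],-0.004],
  ],
)

```text
time_s: 16.18
position: [0.5944, -0.0202, 0.182]
tcp_rot: [[0.399, -0.917, 0.004], [-0.917, -0.399, 0.019], [-0.016, -0.011, -1.0]]
force: [-0.1, 0.3, -2.6]
opening: 0.139
```

>>> send_rows(
  motion=[
    [[0,0,0],0],
    [[0,0,0],0],
    [[0,0,0],0],
    [[0,0,0],0],
    [[0,0,0],0],
  ],
)

```text
time_s: 16.6
position: [0.5951, -0.0196, 0.1819]
tcp_rot: [[0.401, -0.916, 0.005], [-0.916, -0.401, 0.018], [-0.014, -0.011, -1.0]]
force: [-0.7, -0.8, -3.0]
opening: 0.136
```

Run:
```python
import plan,cv2,pickle
from rig import *
for c in("wrist","top"):
    d=capture(c);cv2.imwrite(f"pics/{c}4.png",d["image"]); pickle.dump(d,open(f"{c}4.pkl","wb"))
    cv2.imwrite(f"pics/{c}4z.png",cv2.resize(d["image"][60:235,60:360] if c=="wrist" else d["image"][110:255,240:440],None,fx=2.6 if c=="wrist" else 4,fy=2.6 if c=="wrist" else 4,interpolation=cv2.INTER_CUBIC))
pickle.dump(bot.read_state(),open("st4.pkl","wb"))
plan.plan([.594,-.0203,.18],-66.6,n=5,maxmm=17)
```

```text
t 16.7 pos [595.1 -19.6 181.9] yaw -66.37 tilt [ 0.0048  0.0177 -0.9998] F [-0.7 -0.  -3.6] op 0.135
[[[0.0, 0.3, 0.4], 0.0008], [[0.0, 0.3, 0.4], 0.0008], [[0.0, 0.3, 0.4], 0.0008], [[0.0, 0.3, 0.4], 0.0008], [[0.0, 0.3, 0.4], 0.0008]]
```

View pics/wrist4z.png

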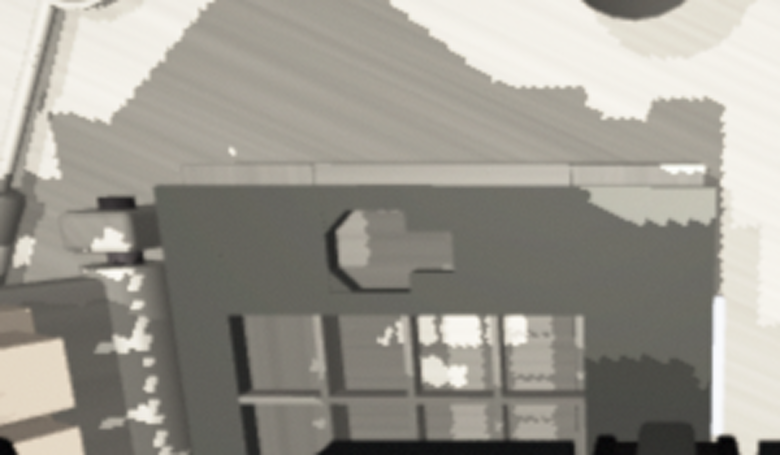

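View pics/top4z.png

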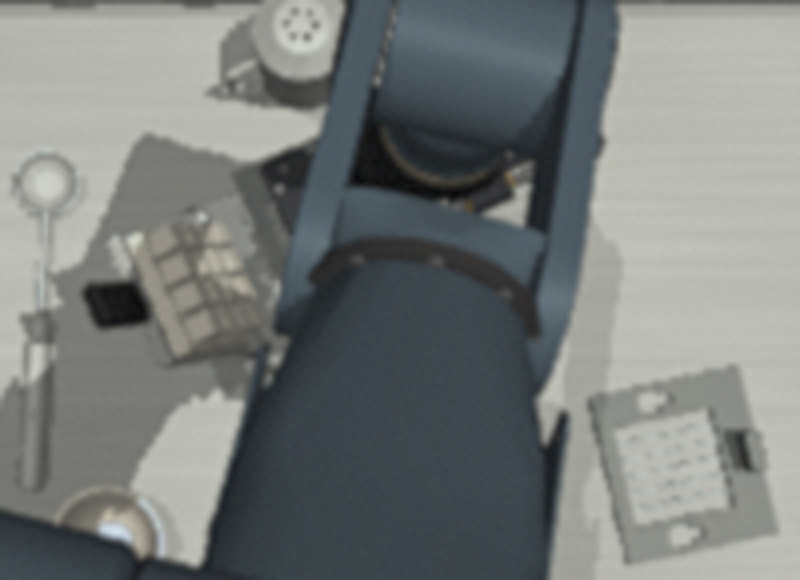

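```bash
cat > pose4.py <<'E'
from h import *; import pickle
d=pickle.load(open("wrist4.pkl","rb")); s=pickle.load(open("st4.pkl","rb"))
T=np.array(s["tcp_rot"]); p=np.array(s["position"])
c=lambda x,y:np.array([(x+.5)/2.6-.5+60,(y+.5)/2.6-.5+60])
O=[(c(155,186),(.05,-.065,.006)),(c(715,188),(-.066,-.065,.006)),(c(230,315),(.038,-.038,.006)),(c(584,315),(-.038,-.038,.006)),(c(369,249),(.007,-.0515,.006)),(c(330,250),(-.0015+.017,-.0515,.006))]
L=np.array([l for _,l in O]); U=np.array([u for u,_ in O])
R0=T@np.diag([-1.,1,-1])
# plate origin in tool frame; plate bottom approx 11.7mm beyond TCP (z tool)
def pose(v):
    R=R0@Ro.from_rotvec([0,v[3],v[4]]).as_matrix(); return R,p+T@(np.array(v[:3]))
def r(v):
    R,t=pose(v); return np.r_[(proj(d,L@R.T+t)-U).ravel(),(np.array(v[3])/.03),(v[2]-.0117)/.002]
v0=[-.056,.0017,.0117,0,0]
q=least_squares(r,v0,x_scale=[.01,.01,.01,.1,.1]); v=q.x
print("tool-frame origin mm",(v[:3]*1000).round(2),"pitch,yaw",v[3:].round(4)); print(r(v).round(1))
R,t=pose(v); print("plate origin",(t*1000).round(1),"yaw",np.degrees(np.arctan2(R[1,0],R[0,0])),"z axis",R[:,2].round(4))
seat=np.array([.5642,.0442]);th=np.radians(113.4)
x=np.array([np.cos(th),np.sin(th)]);y=np.array([-x[1],x[0]])
print("in seat frame", (t[:2]-seat)@x*1000,(t[:2]-seat)@y*1000, "z",t[2]*1000-95)
E
python3 pose4.py
```

```text
tool-frame origin mm [-56.78   1.84  13.09] pitch,yaw [-0.0027 -0.0037]
[-0.1 -0.3  0.4 -0.3  0.2 -0.5 -0.1 -0.1  0.   0.9 -0.5  0.4 -0.1  0.7]
plate origin [570.8  31.9 169.6] yaw 113.41606582801613 z axis [-0.0037 -0.0201  0.9998]
in seat frame -13.906579696082156 -1.14305811955951 z 74.61509237620635
```

Run:
```python
import numpy as np
import plan
th=np.radians(113.4);x=np.array([np.cos(th),np.sin(th)]);y=np.array([-x[1],x[0]])
g=np.array([.5951,-.0196])-.0011*x+.0011*y
print(g); plan.plan([g[0],g[1],.128],-66.37,n=10)
```

```text
[ 0.59452733 -0.02104639]
t 16.7 pos [595.1 -19.6 181.9] yaw -66.37 tilt [ 0.0048  0.0177 -0.9998] F [-0.7 -0.  -3.6] op 0.135
[[[0.2, 0.2, 5.4], -0.0], [[0.2, 0.2, 5.4], -0.0], [[0.2, 0.2, 5.4], -0.0], [[0.2, 0.2, 5.4], -0.0], [[0.2, 0.2, 5.4], -0.0]]
[[[0.2, 0.2, 5.4], -0.0], [[0.2, 0.2, 5.4], -0.0], [[0.2, 0.2, 5.4], -0.0], [[0.2, 0.2, 5.4], -0.0], [[0.2, 0.2, 5.4], -0.0]]
```

>>> send_rows(
  motion=[
    [[0.2,0.2,4],0],
    [[0.2,0.2,6],0],
    [[0.2,0.2,6],0],
    [[0.2,0.2,6],0],
    [[0.2,0.2,6],0],
  ],
)

```text
time_s: 17.12
position: [0.5958, -0.0221, 0.1526]
tcp_rot: [[0.399, -0.917, 0.008], [-0.917, -0.399, 0.017], [-0.012, -0.014, -1.0]]
force: [-0.0, 0.3, -3.1]
opening: 0.138
```

>>> send_rows(
  motion=[
    [[0.2,0.2,6],0],
    [[0.2,0.2,6],0],
    [[0.2,0.2,5],0],
    [[0.2,0.2,4],0],
    [[0,0,0],0],
  ],
)

```text
time_s: 17.53
position: [0.5937, -0.0225, 0.1263]
tcp_rot: [[0.399, -0.917, 0.003], [-0.917, -0.399, 0.018], [-0.016, -0.009, -1.0]]
force: [0.9, 0.2, -3.1]
opening: 0.137
```

Run:
```python
import plan,cv2,pickle
from rig import *
d=capture("wrist");cv2.imwrite("pics/w5.png",d["image"]); pickle.dump(d,open("w5.pkl","wb"))
cv2.imwrite("pics/w5z.png",cv2.resize(d["image"][60:235,60:360],None,fx=2.6,fy=2.6,interpolation=cv2.INTER_CUBIC))
pickle.dump(bot.read_state(),open("st5.pkl","wb"))
plan.plan([.59453,-.02105,.118],-66.37,n=5,maxmm=17)
```

```text
t 17.58 pos [593.9 -22.5 126.6] yaw -66.49 tilt [ 0.0029  0.018  -0.9998] F [-0.4 -0.3 -2.1] op 0.137
[[[-0.2, -0.2, 1.7], -0.0004], [[-0.2, -0.2, 1.7], -0.0004], [[-0.2, -0.2, 1.7], -0.0004], [[-0.2, -0.2, 1.7], -0.0004], [[-0.2, -0.2, 1.7], -0.0004]]
```

View pics/w5z.png

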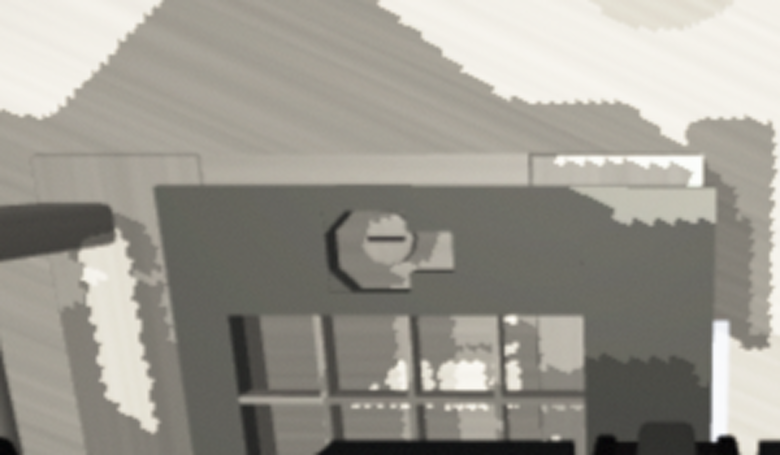

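Run:
```python
from h import *; import pickle
d=pickle.load(open("w5.pkl","rb"))
c=lambda x,y:np.array([(x+.5)/2.6-.5+60,(y+.5)/2.6-.5+60])
th=np.radians(113.4);x=np.array([np.cos(th),np.sin(th)]);y=np.array([-x[1],x[0]])
seat=np.array([.5642,.0442]); S0=seat-.008*x-.0515*y
S=ray(d,c(388,239),.107)[:2]
s=pickle.load(open("st5.pkl","rb"));T=np.array(s["tcp_rot"]);p=np.array(s["position"])
E=p+T@(np.array([-.0568,.0018,.0131])+np.array([-.007,-.0515,-.006]));print("entry pred px",proj(d,[E])[0]*2.6-156, "E",E)
E2=ray(d,c(369.5,249.5),E[2])[:2]
f=lambda v:(round(v@x*1000,2),round(v@y*1000,2))
print("screw vs fit",f(S-S0),"entry model - screw",f(E[:2]-S),"entry seen - screw",f(E2-S))
print(campos(d))
```

```text
entry pred px [366.62553409 249.80255849] E [0.61402809 0.05595409 0.12100254]
screw vs fit (np.float64(-0.5), np.float64(0.06)) entry model - screw (np.float64(-0.5), np.float64(1.05)) entry seen - screw (np.float64(-0.96), np.float64(0.81))
[0.65779514 0.00335331 0.28984426]
```

>>> send_rows(
  motion=[
    [[-0.2,-0.2,2],0],
    [[-0.2,-0.2,2],0],
    [[-0.2,-0.2,2],0],
    [[0,-0.1,2],0],
    [[0,0,0],0],
  ],
)

```text
time_s: 18.0
position: [0.5956, -0.0215, 0.1191]
tcp_rot: [[0.399, -0.917, 0.006], [-0.917, -0.399, 0.017], [-0.014, -0.012, -1.0]]
force: [-0.3, 0.0, -3.3]
opening: 0.132
```

Run:
```python
import plan,cv2,pickle
from rig import *
plan.plan([.5944,-.0215,.109],-66.4,n=5,maxmm=17)
```

```text
t 18.0 pos [595.6 -21.5 119.1] yaw -66.48 tilt [ 0.006   0.0173 -0.9998] F [-0.3  0.  -3.3] op 0.132
[[[-0.1, 0.2, 2.0], -0.0003], [[-0.1, 0.2, 2.0], -0.0003], [[-0.1, 0.2, 2.0], -0.0003], [[-0.1, 0.2, 2.0], -0.0003], [[-0.1, 0.2, 2.0], -0.0003]]
```

>>> send_rows(
  motion=[
    [[-0.1,0.2,2],0],
    [[-0.1,0.2,2],0],
    [[-0.1,0.2,2],0],
    [[-0.1,0.2,2],0],
    [[0,0.2,1],0],
  ],
)

```text
time_s: 18.42
position: [0.595, -0.0214, 0.1099]
tcp_rot: [[0.399, -0.917, 0.007], [-0.917, -0.399, 0.017], [-0.013, -0.014, -1.0]]
force: [0.6, -1.0, -2.5]
opening: 0.134
```

Run:
```python
import plan,cv2,pickle
from rig import *
d=capture("wrist");cv2.imwrite("pics/w6.png",d["image"]); pickle.dump(d,open("w6.pkl","wb"))
cv2.imwrite("pics/w6z.png",cv2.resize(d["image"][60:235,60:360],None,fx=2.6,fy=2.6,interpolation=cv2.INTER_CUBIC))
plan.plan([.5944,-.0215,.107],-66.4,n=5,maxmm=17)
```

```text
t 18.47 pos [594.8 -21.4 109.7] yaw -66.47 tilt [ 0.007   0.0171 -0.9998] F [-0.2 -0.4 -2.8] op 0.138
[[[-0.0, 0.1, 0.5], -0.0002], [[-0.0, 0.1, 0.5], -0.0002], [[-0.0, 0.1, 0.5], -0.0002], [[-0.0, 0.1, 0.5], -0.0002], [[-0.0, 0.1, 0.5], -0.0002]]
```

View pics/w6z.png

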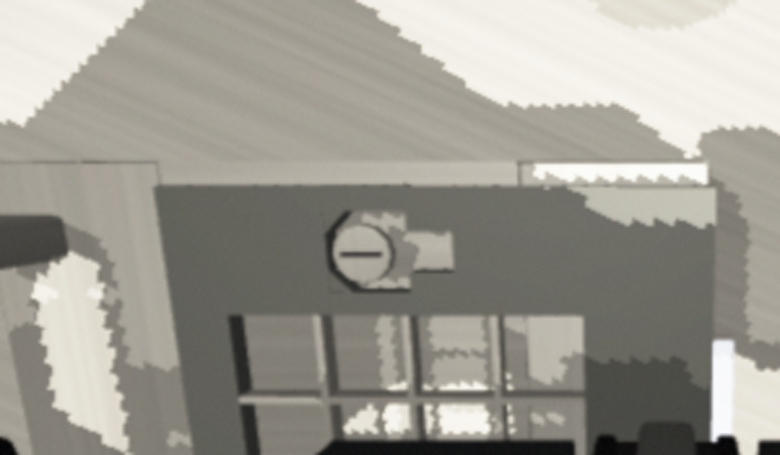

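>>> send_rows(
  motion=[
    [[-0.4,0.1,0.5],0],
    [[-0.3,0.1,0.5],0],
    [[-0.3,0.1,0.5],0],
    [[0,0,0.5],0],
    [[0,0,0.5],0],
  ],
)

```text
time_s: 18.88
position: [0.5942, -0.0205, 0.107]
tcp_rot: [[0.399, -0.917, 0.007], [-0.917, -0.399, 0.017], [-0.013, -0.013, -1.0]]
force: [0.4, -0.3, -3.0]
opening: 0.134
```

>>> send_rows(
  motion=[
    [[0,0,0.5],0],
    [[0,0,0.5],0],
    [[0,0,0.5],0],
    [[0,0,0.5],0],
    [[0,0,0.5],0],
  ],
)

```text
time_s: 19.3
position: [0.5942, -0.0205, 0.1067]
tcp_rot: [[0.399, -0.917, 0.008], [-0.917, -0.399, 0.017], [-0.012, -0.014, -1.0]]
force: [-2.4, 0.4, 2.2]
opening: 0.135
```

>>> send_rows(
  motion=[
    [[-1,0,0.2],0],
    [[-1.5,0,0.2],0],
    [[-1.5,0,0.2],0],
    [[-1.5,0,0.2],0],
    [[-1.5,0,0.2],0],
  ],
)

```text
time_s: 19.72
position: [0.5943, -0.0166, 0.1067]
tcp_rot: [[0.4, -0.916, 0.015], [-0.916, -0.4, 0.011], [-0.004, -0.018, -1.0]]
force: [0.4, -1.9, 1.1]
opening: 0.134
```

```bash
cat > rel.py <<'E'
from rig import *; import numpy as np,cv2,pickle
th=np.radians(113.4);x=np.array([np.cos(th),np.sin(th)]);y=np.array([-x[1],x[0]]);seat=np.array([.5642,.0442])
s=bot.read_state();p=np.array(s["position"]);v=p[:2]-seat
R=np.array(s["tcp_rot"])
print("t",round(s["time_s"],2),"TCP seat-frame",round(v@x*1000,1),round(v@y*1000,1),round(p[2]*1000-95,1),"yaw",round(np.degrees(np.arctan2(R[1,0],R[0,0])),2),"F x,y,z",round(s["force"][:2]@x,1),round(s["force"][:2]@y,1),round(s["force"][2],1),"tilt",R[:,2].round(3),"op",round(s["opening"],3))
E
python3 rel.py
```

```text
t 19.72 TCP seat-frame -67.8 -3.5 11.7 yaw -66.39 F x,y,z -1.8 0.4 1.1 tilt [ 0.015  0.011 -1.   ] op 0.134
```

>>> send_rows(
  motion=[
    [[0,0.7,0],0],
    [[0,0.7,0],0],
    [[-1,0.5,0],0],
    [[-1,0.3,0],0],
    [[-1,0.2,0],0],
  ],
)

```text
time_s: 20.13
position: [0.5927, -0.0143, 0.1069]
tcp_rot: [[0.401, -0.916, 0.019], [-0.916, -0.4, 0.012], [-0.003, -0.022, -1.0]]
force: [0.5, -1.3, 0.4]
opening: 0.138
```

```bash
python3 rel.py
```

```text
t 20.13 TCP seat-frame -65.0 -2.9 11.9 yaw -66.39 F x,y,z -1.4 0.0 0.4 tilt [ 0.019  0.012 -1.   ] op 0.138
```

>>> send_rows(
  motion=[
    [[-1,0.6,0],0],
    [[-1.5,0.5,0],0],
    [[-1.5,0.4,0],0],
    [[-1.5,0.4,0],0],
    [[-1.5,0.4,0],0],
  ],
)

```text
time_s: 20.55
position: [0.5877, -0.0084, 0.107]
tcp_rot: [[0.4, -0.916, 0.02], [-0.916, -0.4, 0.012], [-0.003, -0.023, -1.0]]
force: [1.1, -2.4, 0.9]
opening: 0.135
```

```bash
python3 rel.py
```

```text
t 20.55 TCP seat-frame -57.6 -0.7 12.0 yaw -66.4 F x,y,z -2.6 -0.1 0.9 tilt [ 0.02   0.012 -1.   ] op 0.135
```

>>> send_rows(
  motion=[
    [[-1,-0.3,0],0],
    [[-1,-0.3,0],0],
    [[-1,-0.2,0],0],
    [[-1,0,0],0],
    [[-1,0,0],0],
  ],
)

```text
time_s: 20.97
position: [0.5873, -0.0075, 0.1073]
tcp_rot: [[0.402, -0.915, 0.022], [-0.916, -0.402, 0.004], [0.006, -0.022, -1.0]]
force: [1.3, -4.4, 0.3]
opening: 0.14
```

```bash
python3 rel.py;  python3 - <<'E'
import cv2,pickle
from rig import *
d=capture("wrist");cv2.imwrite("pics/w7.png",d["image"]); pickle.dump(d,open("w7.pkl","wb"))
cv2.imwrite("pics/w7z.png",cv2.resize(d["image"][60:235,60:360],None,fx=2.6,fy=2.6,interpolation=cv2.INTER_CUBIC))
E
```

```text
t 20.97 TCP seat-frame -56.6 -0.6 12.3 yaw -66.28 F x,y,z -4.6 0.5 0.3 tilt [ 0.022  0.004 -1.   ] op 0.14
```

View pics/w7z.png

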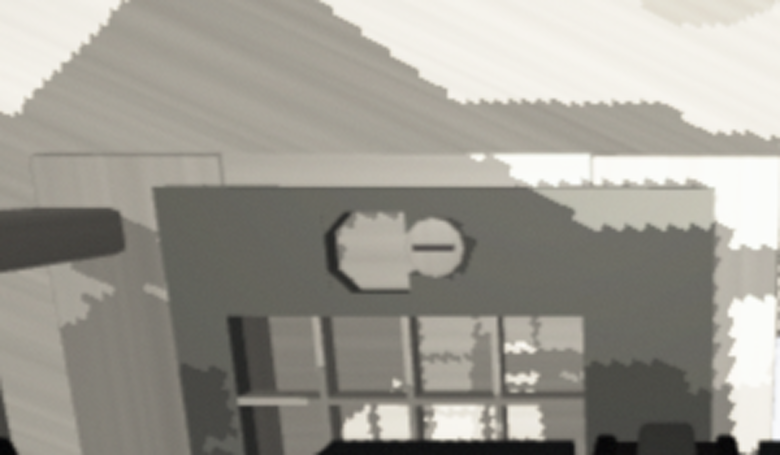

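>>> send_rows(
  motion=[
    [[-2,-0.8,0],0],
    [[-2,-0.8,0],0],
    [[-2,0,0.3],0],
    [[-2,0,0.3],0],
    [[-2,0,0.3],0],
  ],
)

```text
time_s: 21.43
position: [0.5874, -0.0073, 0.108]
tcp_rot: [[0.403, -0.915, 0.027], [-0.915, -0.404, -0.012], [0.022, -0.02, -1.0]]
force: [1.2, -8.3, 1.8]
opening: 0.131
```

```bash
python3 rel.py
```

```text
t 21.43 TCP seat-frame -56.5 -0.8 13.0 yaw -66.21 F x,y,z -8.1 2.2 1.8 tilt [ 0.027 -0.012 -1.   ] op 0.131
```

>>> send_rows(
  motion=[
    [[0,0,0],0],
    [[0,0,0],0],
    [[0,0,0],0],
    [[0,0,0],0],
    [[0,0,0],0],
  ],
  gripper=0.55,
)

```text
time_s: 21.85
position: [0.5844, -0.0049, 0.1069]
tcp_rot: [[0.401, -0.916, 0.021], [-0.916, -0.401, -0.007], [0.015, -0.016, -1.0]]
force: [0.1, -0.4, -0.1]
opening: 0.405
```

>>> send_rows(
  motion=[
    [[0,0,0],0],
    [[0,0,0],0],
    [[0,0,0],0],
    [[0,0,-3],0],
    [[0,0,-6],0],
  ],
)

```text
time_s: 22.27
position: [0.5822, -0.0032, 0.1146]
tcp_rot: [[0.401, -0.916, 0.016], [-0.916, -0.402, -0.005], [0.011, -0.012, -1.0]]
force: [-0.2, -0.5, -0.1]
opening: 0.451
```

>>> send_rows(
  motion=[
    [[0,0,-8],0],
    [[0,0,-10],0],
    [[0,0,-10],0],
    [[0,0,-10],0],
    [[0,0,-10],0],
  ],
)

```text
time_s: 22.68
position: [0.5812, -0.003, 0.1676]
tcp_rot: [[0.401, -0.916, 0.016], [-0.916, -0.401, -0.005], [0.011, -0.012, -1.0]]
force: [0.2, 0.3, 0.4]
opening: 0.45
```

>>> send_rows(
  motion=[
    [[0,0,-10],0],
    [[0,0,-10],0],
    [[0,0,-10],0],
    [[0,0,-10],0],
    [[0,0,-10],0],
  ],
)

```text
time_s: 23.1
position: [0.5808, -0.0028, 0.2251]
tcp_rot: [[0.401, -0.916, 0.019], [-0.916, -0.401, -0.006], [0.013, -0.016, -1.0]]
force: [0.1, 0.2, 0.0]
opening: 0.45
```

```bash
python3 rel.py;  python3 - <<'E'
import cv2,pickle
from rig import *
d=capture("wrist");cv2.imwrite("pics/w8.png",d["image"]); pickle.dump(d,open("w8.pkl","wb"))
d=capture("side");cv2.imwrite("pics/s8z.png",cv2.resize(d["image"][90:250,230:400],None,fx=3.6,fy=3.6,interpolation=cv2.INTER_CUBIC))
E
```

```text
t 23.1 TCP seat-frame -49.7 3.4 130.1 yaw -66.34 F x,y,z 0.1 -0.2 0.0 tilt [ 0.019 -0.006 -1.   ] op 0.45
```

View pics/w8.png

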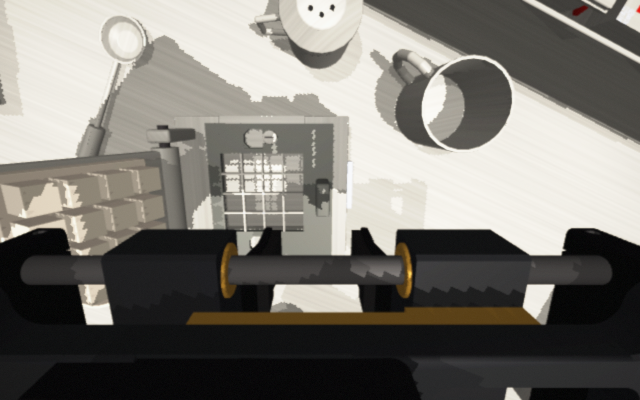

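View pics/s8z.png

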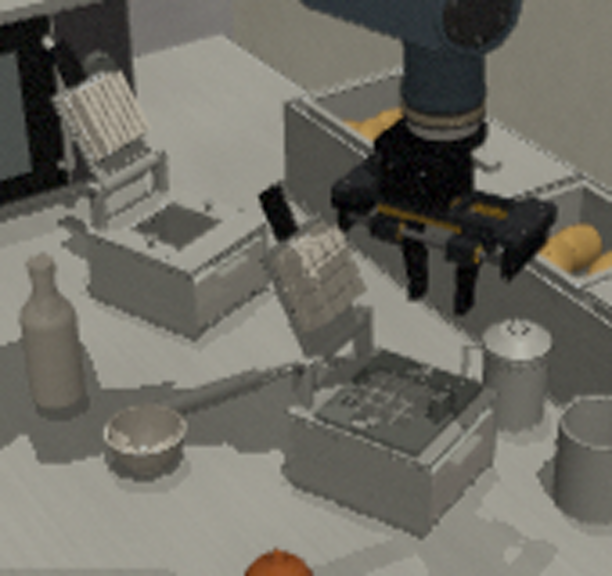

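Run:
```python
import cv2
t=cv2.imread("pics/w8.png")
cv2.imwrite("pics/w8z.png",cv2.resize(t[100:250,180:370],None,fx=4,fy=4,interpolation=cv2.INTER_CUBIC))
```

View pics/w8z.png

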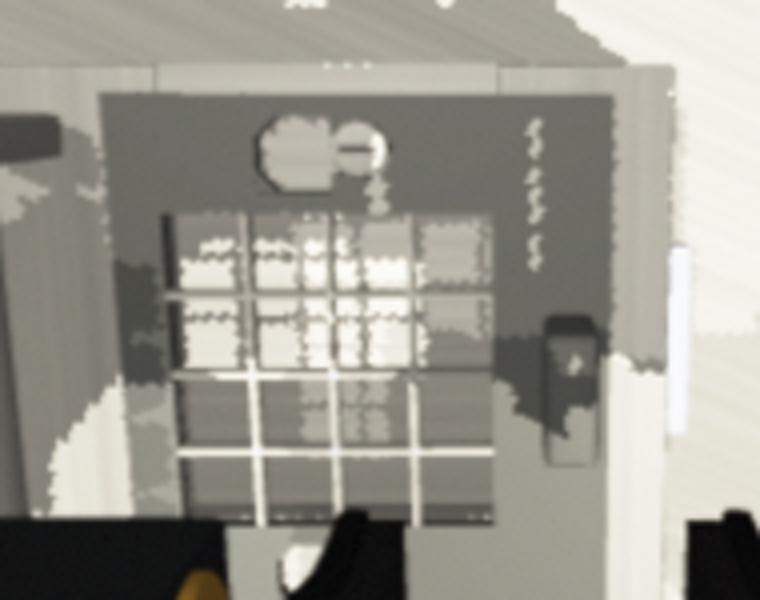

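Run:
```python
from h import *; import pickle
d=pickle.load(open("w8.pkl","rb"))
c=lambda x,y:np.array([(x+.5)/4-.5+180,(y+.5)/4-.5+100])
P=[(d,c(99,93),(.05,-.065,.006)),(d,c(613,95),(-.066,-.065,.006)),(d,c(165,213),(.038,-.038,.006)),(d,c(493,211),(-.038,-.038,.006)),(d,c(494,525),(-.038,.038,.006)),(d,c(571,390+10),(-.056,0,.034))]
x,r=fit(P,.095,1.98,(.564,.044)); print(x,np.degrees(x[2]),r.round(1).tolist())
th=np.radians(113.4);ex=np.array([np.cos(th),np.sin(th)]);ey=np.array([-ex[1],ex[0]])
f=lambda v:(round(v@ex*1000,1),round(v@ey*1000,1))
print(f(x[:2]-[.5642,.0442]))
S=ray(d,c(358,149),.107)[:2]; print("screw",f(S-[.5642,.0442]),"deckcorner",f(ray(d,c(675,66),.095)[:2]-[.5642,.0442]))
# tongue in earlier images: lid angle estimation
for n,pts in (("w1",[(111,120),(175,119)]),("t1",[])):
    pass
d1=pickle.load(open("w1.pkl","rb"))
t1=pickle.load(open("t1.pkl","rb")); s1=pickle.load(open("s1.pkl","rb"))
for a in (1.9,2.0,2.1,2.2):
    W=[]
    for rr in (.150,.166):
        lx=.07-rr*np.cos(a); z=.095+.045+rr*np.sin(a); g=np.array([.5642,.0442])+ex*lx; W.append([g[0],g[1],z])
    print(a,np.array(W).round(3).tolist(),proj(d1,W).round(0).tolist(),proj(t1,W).round(0).tolist(),proj(s1,W).round(0).tolist())
```

```text
[0.56300516 0.04366203 1.98217387] 113.57019704263146 [[0.2, -0.2], [0.4, -0.5], [-0.7, 0.0], [-0.3, 0.5], [0.1, -0.3], [0.4, 0.5]]
(np.float64(-0.0), np.float64(1.3))
screw (np.float64(-8.3), np.float64(-51.5)) deckcorner (np.float64(-80.1), np.float64(-70.0))
1.9 [[0.517, 0.153, 0.282], [0.515, 0.158, 0.297]] [[152.0, 118.0], [135.0, 118.0]] [[273.0, 183.0], [271.0, 183.0]] [[310.0, 146.0], [308.0, 142.0]]
2.0 [[0.512, 0.166, 0.276], [0.509, 0.172, 0.291]] [[138.0, 119.0], [119.0, 119.0]] [[268.0, 186.0], [265.0, 186.0]] [[306.0, 146.0], [305.0, 142.0]]
2.1 [[0.506, 0.178, 0.269], [0.503, 0.185, 0.283]] [[127.0, 120.0], [107.0, 120.0]] [[263.0, 188.0], [259.0, 189.0]] [[303.0, 147.0], [301.0, 143.0]]
2.2 [[0.501, 0.189, 0.261], [0.498, 0.198, 0.274]] [[119.0, 120.0], [98.0, 121.0]] [[259.0, 191.0], [254.0, 192.0]] [[300.0, 148.0], [298.0, 144.0]]
```

```bash
cat > sp.py <<'E'
import sys,numpy as np,plan
th=np.radians(113.4);x=np.array([np.cos(th),np.sin(th)]);y=np.array([-x[1],x[0]]);seat=np.array([.5642,.0442])
a=[float(v) for v in sys.argv[1:]]
import rel
g=seat+x*a[0]/1000+y*a[1]/1000
plan.plan([g[0],g[1],.095+a[2]/1000],-66.5,n=5,maxmm=a[3] if len(a)>3 else 17)
E
python3 sp.py -50 0 235 14
```

```text
t 23.2 TCP seat-frame -50.5 2.2 131.4 yaw -66.34 F x,y,z 0.3 -1.1 0.0 tilt [ 0.024 -0.007 -1.   ] op 0.448
t 23.2 pos [582.2  -3.  226.4] yaw -66.34 tilt [ 0.0239 -0.0066 -0.9997] F [0.9 0.7 0. ] op 0.448
[[[0.1, -0.4, -10.4], 0.0003], [[0.1, -0.4, -10.4], 0.0003], [[0.1, -0.4, -10.4], 0.0003], [[0.1, -0.4, -10.4], 0.0003], [[0.1, -0.4, -10.4], 0.0003]]
[[[0.1, -0.4, -10.4], 0.0003], [[0.1, -0.4, -10.4], 0.0003], [[0.1, -0.4, -10.4], 0.0003], [[0.1, -0.4, -10.4], 0.0003], [[0.1, -0.4, -10.4], 0.0003]]
```

>>> send_rows(
  motion=[
    [[0,-0.4,-12],0],
    [[0,-0.4,-15],0],
    [[0,-0.4,-15],0],
    [[0,-0.4,-15],0],
    [[0,-0.4,-15],0],
  ],
  gripper=1.0,
)

```text
time_s: 23.62
position: [0.5781, -0.0011, 0.2955]
tcp_rot: [[0.401, -0.916, 0.01], [-0.916, -0.401, -0.004], [0.007, -0.007, -1.0]]
force: [0.5, 0.9, -0.2]
opening: 0.156
```

>>> send_rows(
  motion=[
    [[0,-0.4,-14],0],
    [[-5,-0.4,-12],0],
    [[-10,0,-8],0],
    [[-14,0,0],0],
    [[-16,0,0],0],
  ],
)

```text
time_s: 24.03
position: [0.5609, 0.0402, 0.3314]
tcp_rot: [[0.397, -0.918, 0.011], [-0.918, -0.397, -0.005], [0.009, -0.009, -1.0]]
force: [-0.6, 0.3, -1.3]
opening: 0.005
```

```bash
python3 sp.py 188 0 235 17
```

```text
t 24.03 TCP seat-frame -2.4 4.6 236.4 yaw -66.62 F x,y,z 0.5 0.5 -1.3 tilt [ 0.011 -0.005 -1.   ] op 0.005
t 24.03 pos [560.9  40.2 331.4] yaw -66.62 tilt [ 0.0114 -0.0049 -0.9999] F [-0.6  0.3 -1.3] op 0.005
[[[-12.7, -0.3, -0.0], -0.0001], [[-12.7, -0.3, -0.0], -0.0001], [[-12.7, -0.3, -0.0], -0.0001], [[-12.7, -0.3, -0.0], -0.0001], [[-12.7, -0.3, -0.0], -0.0001]]
[[[-12.7, -0.3, -0.0], -0.0001], [[-12.7, -0.3, -0.0], -0.0001], [[-12.7, -0.3, -0.0], -0.0001], [[-12.7, -0.3, -0.0], -0.0001], [[-12.7, -0.3, -0.0], -0.0001]]
[[[-12.7, -0.3, -0.0], -0.0001], [[-12.7, -0.3, -0.0], -0.0001], [[-12.7, -0.3, -0.0], -0.0001], [[-12.7, -0.3, -0.0], -0.0001], [[-12.7, -0.3, -0.0], -0.0001]]
```

>>> send_rows(
  motion=[
    [[-16,-0.3,0],0],
    [[-18,-0.3,0],0],
    [[-18,-0.3,0],0],
    [[-18,-0.3,0],0],
    [[-18,-0.3,0],0],
  ],
)

```text
time_s: 24.45
position: [0.5196, 0.1291, 0.3256]
tcp_rot: [[0.397, -0.918, 0.001], [-0.918, -0.397, -0.003], [0.003, 0.001, -1.0]]
force: [0.1, -0.5, 0.0]
opening: 0.002
```

>>> send_rows(
  motion=[
    [[-18,-0.3,0],0],
    [[-18,-0.3,0],0],
    [[-18,-0.3,0],0],
    [[-18,-0.3,0],0],
    [[-14,-0.3,0],0],
  ],
)

```text
time_s: 24.87
position: [0.4761, 0.217, 0.3196]
tcp_rot: [[0.401, -0.916, -0.013], [-0.916, -0.401, -0.003], [-0.002, 0.013, -1.0]]
force: [0.5, -0.0, 0.8]
opening: 0.008
```

```bash
python3 sp.py 188 0 172 17
```

```text
t 24.87 TCP seat-frame 193.5 12.3 224.6 yaw -66.37 F x,y,z -0.2 -0.4 0.8 tilt [-0.013 -0.003 -1.   ] op 0.008
t 24.87 pos [476.1 217.  319.6] yaw -66.37 tilt [-0.0131 -0.0031 -0.9999] F [ 0.5 -0.   0.8] op 0.008
[[[1.1, -2.6, 10.5], 0.0004], [[1.1, -2.6, 10.5], 0.0004], [[1.1, -2.6, 10.5], 0.0004], [[1.1, -2.6, 10.5], 0.0004], [[1.1, -2.6, 10.5], 0.0004]]
```

>>> send_rows(
  motion=[
    [[0,-3,5],0],
    [[0,-3,9],0],
    [[0.5,-3,10],0],
    [[0.5,-3,10],0],
    [[0.5,-1,10],0],
  ],
)

```text
time_s: 25.28
position: [0.485, 0.2239, 0.2701]
tcp_rot: [[0.406, -0.914, -0.016], [-0.914, -0.406, -0.004], [-0.003, 0.016, -1.0]]
force: [0.3, -0.5, -0.4]
opening: 0.006
```

```bash
python3 sp.py 185 0 172 17
python3 - <<'E'
import cv2
from rig import *
d=capture("side");cv2.imwrite("pics/s9z.png",cv2.resize(d["image"][90:250,230:400],None,fx=3.6,fy=3.6,interpolation=cv2.INTER_CUBIC))
d=capture("wrist");cv2.imwrite("pics/w9.png",d["image"])
E
```

```text
t 25.28 TCP seat-frame 196.4 1.3 175.1 yaw -66.02 F x,y,z -0.6 -0.1 -0.4 tilt [-0.016 -0.004 -1.   ] op 0.006
t 25.28 pos [485.  223.9 270.1] yaw -66.02 tilt [-0.0156 -0.0035 -0.9999] F [ 0.3 -0.5 -0.4] op 0.006
[[[2.3, -0.2, 0.6], 0.0017], [[2.3, -0.3, 0.6], 0.0017], [[2.3, -0.3, 0.6], 0.0017], [[2.3, -0.3, 0.6], 0.0017], [[2.3, -0.3, 0.6], 0.0017]]
```

View pics/s9z.png

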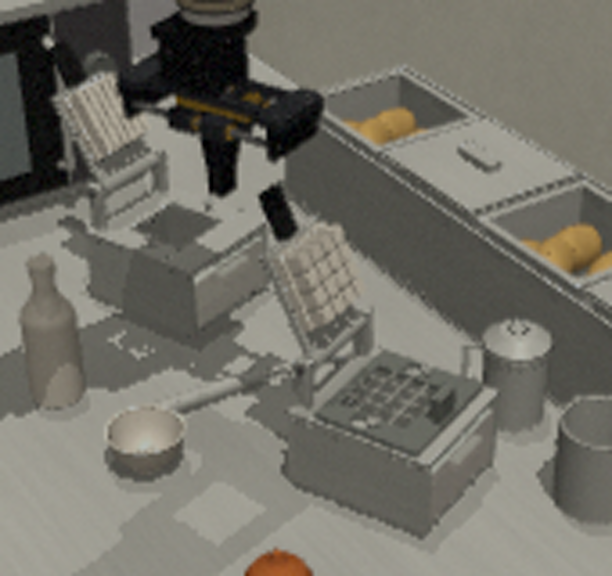

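View pics/w9.png

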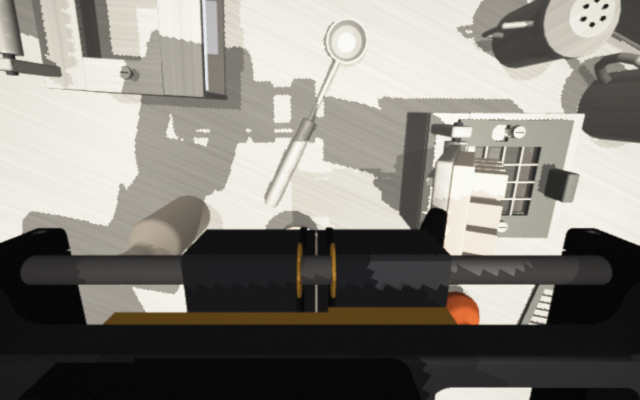

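>>> send_rows(
  motion=[
    [[6,0,0],0],
    [[8,0,0],0],
    [[8,0,0],0],
    [[8,0,0],0],
    [[8,0,0],0],
  ],
)

```text
time_s: 25.8
position: [0.5011, 0.1848, 0.2683]
tcp_rot: [[0.404, -0.914, -0.021], [-0.915, -0.404, -0.004], [-0.005, 0.021, -1.0]]
force: [-3.4, 5.0, 4.4]
opening: 0.006
```

```bash
python3 sp.py 95 0 180 10
```

```text
t 25.8 TCP seat-frame 154.1 2.1 173.3 yaw -66.15 F x,y,z 5.9 1.1 4.4 tilt [-0.021 -0.004 -1.   ] op 0.006
t 25.8 pos [501.1 184.8 268.3] yaw -66.15 tilt [-0.0214 -0.0041 -0.9998] F [-3.4  5.   4.4] op 0.006
[[[5.9, -0.1, -0.7], 0.0006], [[5.9, -0.2, -0.7], 0.0006], [[5.9, -0.2, -0.7], 0.0006], [[5.9, -0.2, -0.7], 0.0006], [[5.9, -0.2, -0.7], 0.0006]]
[[[5.9, -0.2, -0.7], 0.0006], [[5.9, -0.2, -0.7], 0.0006], [[5.9, -0.2, -0.7], 0.0006], [[5.9, -0.2, -0.7], 0.0006], [[5.9, -0.2, -0.7], 0.0006]]
```

>>> send_rows(
  motion=[
    [[8,0,-0.7],0],
    [[8,0,-0.7],0],
    [[8,0,-0.7],0],
    [[8,0,-0.7],0],
    [[8,0,-0.7],0],
  ],
)

```text
time_s: 26.22
position: [0.5184, 0.1489, 0.2775]
tcp_rot: [[0.401, -0.916, -0.018], [-0.916, -0.401, 0.01], [-0.016, 0.013, -1.0]]
force: [-1.5, 2.6, 4.5]
opening: 0.002
```

```bash
python3 sp.py 95 0 180 10
```

```text
t 26.22 TCP seat-frame 114.3 0.4 182.5 yaw -66.36 F x,y,z 3.0 0.4 4.5 tilt [-0.018  0.01  -1.   ] op 0.002
t 26.22 pos [518.4 148.9 277.5] yaw -66.36 tilt [-0.0182  0.0097 -0.9998] F [-1.5  2.6  4.5] op 0.002
[[[3.9, -0.1, 0.4], 0.0005], [[3.9, -0.1, 0.4], 0.0005], [[3.9, -0.1, 0.4], 0.0005], [[3.9, -0.1, 0.4], 0.0005], [[3.9, -0.1, 0.4], 0.0005]]
```

>>> send_rows(
  motion=[
    [[8,0,0.3],0],
    [[9,0,0.3],0],
    [[9,0,0.3],0],
    [[9,0,0.3],0],
    [[9,0,0.3],0],
  ],
)

```text
time_s: 26.63
position: [0.5387, 0.1038, 0.2763]
tcp_rot: [[0.401, -0.916, -0.015], [-0.916, -0.401, 0.01], [-0.015, 0.01, -1.0]]
force: [-0.5, 2.7, 1.7]
opening: 0.001
```

```bash
python3 sp.py 36 0 185 10
```

```text
t 26.63 TCP seat-frame 64.8 -0.3 181.3 yaw -66.37 F x,y,z 2.7 -0.6 1.7 tilt [-0.015  0.01  -1.   ] op 0.001
t 26.63 pos [538.7 103.8 276.3] yaw -66.37 tilt [-0.0146  0.0095 -0.9998] F [-0.5  2.7  1.7] op 0.001
[[[5.8, 0.1, -0.8], 0.0005], [[5.8, 0.1, -0.8], 0.0005], [[5.8, 0.1, -0.8], 0.0005], [[5.8, 0.1, -0.8], 0.0005], [[5.8, 0.1, -0.8], 0.0005]]
```

>>> send_rows(
  motion=[
    [[7,0,-0.8],0],
    [[8,0,-0.8],0],
    [[8,0,0],0],
    [[8,0,1],0],
    [[8,0,2],0],
  ],
)

```text
time_s: 27.05
position: [0.5544, 0.0637, 0.271]
tcp_rot: [[0.4, -0.916, -0.021], [-0.916, -0.4, 0.01], [-0.018, 0.015, -1.0]]
force: [0.4, 2.1, 0.4]
opening: 0.001
```

```bash
python3 sp.py -3.5 0 166 10
```

```text
t 27.05 TCP seat-frame 21.8 1.2 176.0 yaw -66.43 F x,y,z 1.8 -1.2 0.4 tilt [-0.021  0.01  -1.   ] op 0.001
t 27.05 pos [554.4  63.7 271. ] yaw -66.43 tilt [-0.0212  0.0104 -0.9997] F [0.4 2.1 0.4] op 0.001
[[[5.1, -0.3, 1.9], 0.0002], [[5.1, -0.3, 1.9], 0.0002], [[5.1, -0.3, 1.9], 0.0002], [[5.1, -0.3, 1.9], 0.0002], [[5.1, -0.3, 1.9], 0.0002]]
```

>>> send_rows(
  motion=[
    [[6,0,1.5],0],
    [[7,0,2],0],
    [[7,0,3],0],
    [[6,0,4],0],
    [[6,0,5],0],
  ],
)

```text
time_s: 27.47
position: [0.5684, 0.0303, 0.2536]
tcp_rot: [[0.4, -0.916, -0.021], [-0.916, -0.4, 0.009], [-0.017, 0.016, -1.0]]
force: [-0.4, 1.1, 1.1]
opening: 0.006
```

```bash
python3 sp.py -35 0 135 10
python3 - <<'E'
import cv2
from rig import *
d=capture("side");cv2.imwrite("pics/s10z.png",cv2.resize(d["image"][90:250,230:400],None,fx=3.6,fy=3.6,interpolation=cv2.INTER_CUBIC))
E
```

```text
t 27.47 TCP seat-frame -14.4 1.6 158.6 yaw -66.44 F x,y,z 1.2 -0.1 1.1 tilt [-0.021  0.009 -1.   ] op 0.006
t 27.47 pos [568.4  30.3 253.6] yaw -66.44 tilt [-0.0209  0.0089 -0.9997] F [-0.4  1.1  1.1] op 0.006
[[[4.2, -0.4, 4.6], 0.0002], [[4.2, -0.4, 4.6], 0.0002], [[4.2, -0.4, 4.6], 0.0002], [[4.2, -0.4, 4.6], 0.0002], [[4.2, -0.4, 4.6], 0.0002]]
```

View pics/s10z.png

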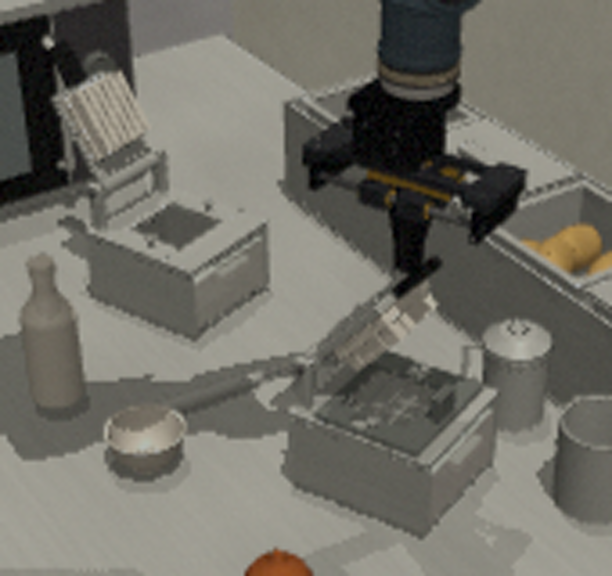

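Works as planned; the lid is about half shut with the fingertips on the tongue.

>>> send_rows(
  motion=[
    [[5,0,5],0],
    [[5,0,6],0],
    [[4,0,7],0],
    [[4,0,7],0],
    [[4,0,7],0],
  ],
)

```text
time_s: 27.93
position: [0.5796, 0.0056, 0.2193]
tcp_rot: [[0.4, -0.916, -0.016], [-0.916, -0.4, 0.004], [-0.01, 0.013, -1.0]]
force: [-0.0, 0.2, 1.4]
opening: 0.001
```

```bash
python3 sp.py -56.5 0 95 10
```

```text
t 27.93 TCP seat-frame -41.5 1.2 124.3 yaw -66.42 F x,y,z 0.2 -0.1 1.4 tilt [-0.016  0.004 -1.   ] op 0.001
t 27.93 pos [579.6   5.6 219.3] yaw -66.42 tilt [-0.0158  0.0037 -0.9999] F [-0.   0.2  1.4] op 0.001
[[[3.1, -0.3, 5.8], 0.0003], [[3.1, -0.3, 5.8], 0.0003], [[3.1, -0.3, 5.8], 0.0003], [[3.1, -0.3, 5.8], 0.0003], [[3.1, -0.3, 5.8], 0.0003]]
```

>>> send_rows(
  motion=[
    [[3,0,7],0],
    [[3,0,7],0],
    [[2,0,7],0],
    [[2,0,7],0],
    [[1,0,7],0],
  ],
)

```text
time_s: 28.35
position: [0.5848, -0.0068, 0.1799]
tcp_rot: [[0.4, -0.917, -0.015], [-0.917, -0.4, 0.002], [-0.008, 0.012, -1.0]]
force: [0.9, -0.6, 1.4]
opening: 0.006
```

```bash
python3 sp.py -65 0 51 10
```

```text
t 28.35 TCP seat-frame -54.9 1.4 84.9 yaw -66.45 F x,y,z -0.9 -0.6 1.4 tilt [-0.015  0.002 -1.   ] op 0.006
t 28.35 pos [584.8  -6.8 179.9] yaw -66.45 tilt [-0.0146  0.0023 -0.9999] F [ 0.9 -0.6  1.4] op 0.006
[[[2.1, -0.4, 6.8], 0.0002], [[2.1, -0.4, 6.8], 0.0002], [[2.1, -0.4, 6.8], 0.0002], [[2.1, -0.4, 6.8], 0.0002], [[2.1, -0.4, 6.8], 0.0002]]
```

>>> send_rows(
  motion=[
    [[2,0,6],0],
    [[2,0,6],0],
    [[2,0,6],0],
    [[2,0,5],0],
    [[1,0,4],0],
  ],
)

```text
time_s: 28.77
position: [0.5869, -0.014, 0.1484]
tcp_rot: [[0.4, -0.916, -0.018], [-0.917, -0.4, 0.005], [-0.012, 0.014, -1.0]]
force: [-0.6, 0.5, 0.8]
opening: 0.006
```

>>> send_rows(
  motion=[
    [[0,0,3],0],
    [[0,0,3],0],
    [[0,0,3],0],
    [[0,0,3],0],
    [[0,0,3],0],
  ],
)

```text
time_s: 29.18
position: [0.5869, -0.0142, 0.1462]
tcp_rot: [[0.401, -0.916, -0.015], [-0.916, -0.401, 0.003], [-0.009, 0.012, -1.0]]
force: [-5.1, 1.2, 16.5]
opening: 0.006
```

```bash
python3 sp.py -65 0 51 10
```

```text
t 29.18 TCP seat-frame -62.6 2.3 51.2 yaw -66.35 F x,y,z 3.1 4.2 16.5 tilt [-0.015  0.003 -1.   ] op 0.006
t 29.18 pos [586.9 -14.2 146.2] yaw -66.35 tilt [-0.0151  0.0034 -0.9999] F [-5.1  1.2 16.5] op 0.006
[[[0.5, -0.5, 0.0], 0.0005], [[0.5, -0.5, 0.0], 0.0005], [[0.5, -0.5, 0.0], 0.0005], [[0.5, -0.5, 0.0], 0.0005], [[0.5, -0.5, 0.0], 0.0005]]
```

>>> send_rows(
  motion=[
    [[0,0,2],0],
    [[0,0,0],0],
    [[0,0,-4],0],
    [[0,0,-8],0],
    [[0,0,-10],0],
  ],
)

```text
time_s: 29.6
position: [0.5857, -0.0143, 0.1685]
tcp_rot: [[0.402, -0.915, -0.017], [-0.916, -0.402, 0.002], [-0.009, 0.015, -1.0]]
force: [-0.4, -0.6, -0.5]
opening: 0.006
```

>>> send_rows(
  motion=[
    [[0,0,-12],0],
    [[0,0,-15],0],
    [[0,0,-15],0],
    [[0,0,-15],0],
    [[0,0,-15],0],
  ],
)

```text
time_s: 30.02
position: [0.5862, -0.0148, 0.2442]
tcp_rot: [[0.402, -0.915, -0.021], [-0.916, -0.402, 0.003], [-0.011, 0.018, -1.0]]
force: [1.6, -0.5, -1.0]
opening: 0.002
```

>>> send_rows(
  motion=[
    [[12,6,-10],0],
    [[15,10,-8],0],
    [[15,10,-8],0],
    [[10,10,0],0],
    [[0,0,0],0],
  ],
)

```text
time_s: 30.43
position: [0.5776, -0.0789, 0.2797]
tcp_rot: [[0.405, -0.914, -0.009], [-0.914, -0.405, -0.001], [-0.003, 0.009, -1.0]]
force: [-0.0, 0.2, 0.4]
opening: 0.009
```

```bash
python3 rel.py
python3 - <<'E'
import cv2
from rig import *
d=capture("side");cv2.imwrite("pics/s11z.png",cv2.resize(d["image"][90:290,230:450],None,fx=3,fy=3,interpolation=cv2.INTER_CUBIC))
d=capture("wrist");cv2.imwrite("pics/w11.png",d["image"])
d=capture("top");cv2.imwrite("pics/t11.png",d["image"])
E
```

```text
t 30.43 TCP seat-frame -118.3 36.6 184.7 yaw -66.1 F x,y,z 0.2 -0.1 0.4 tilt [-0.009 -0.001 -1.   ] op 0.009
```

View pics/s11z.png

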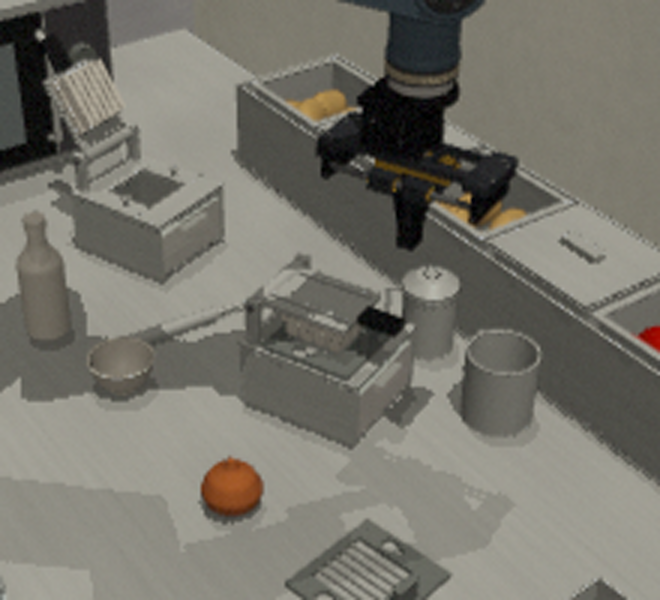

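View pics/w11.png

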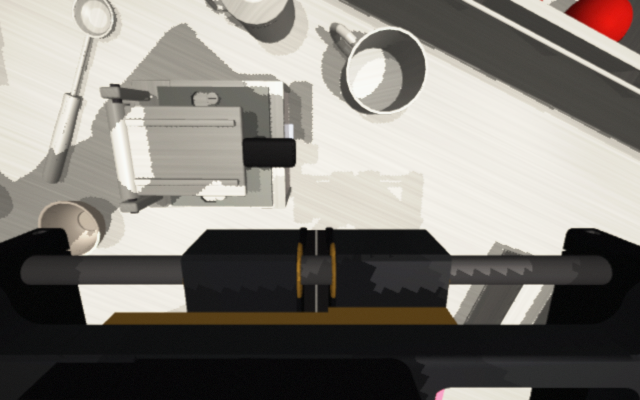

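View pics/t11.png

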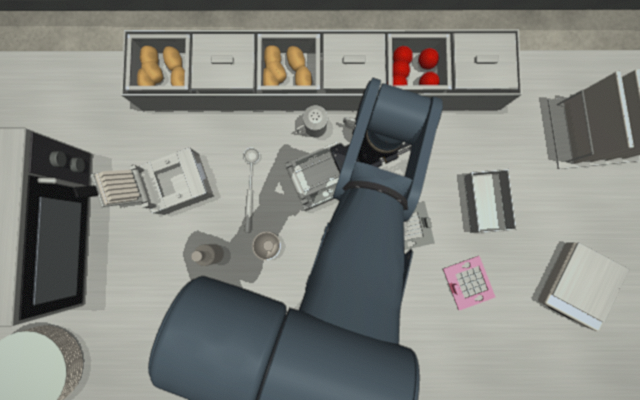

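Run:
```python
from h import *
from rig import *
d=capture("wrist")
th=np.radians(113.4);ex=np.array([np.cos(th),np.sin(th)]);ey=np.array([-ex[1],ex[0]])
for a in (0,.06,.12):
    W=[]
    for yy in(-.014,.014):
        lx=.07-.166*np.cos(a)+.006*np.sin(a); z=.14+.166*np.sin(a)+.006*np.cos(a); g=np.array([.5642,.0442])+ex*lx+ey*yy; W.append([*g,z])
    print(a,proj(d,W).round(1).tolist())
W=[[*(np.array([.5642,.0442])+ex*u+ey*v),.101] for u,v in((.05,-.065),(-.066,-.065))]
print("plate",proj(d,W).round(1).tolist())
cv2.imwrite("pics/w12z.png",cv2.resize(d["image"][65:225,95:305],None,fx=3.5,fy=3.5,interpolation=cv2.INTER_CUBIC))
```

```text
0 [[296.7, 138.9], [296.9, 168.4]]
0.06 [[295.3, 139.8], [295.5, 170.2]]
0.12 [[293.1, 140.7], [293.4, 172.1]]
plate [[158.6, 84.1], [270.3, 85.3]]
```

View pics/w12z.png

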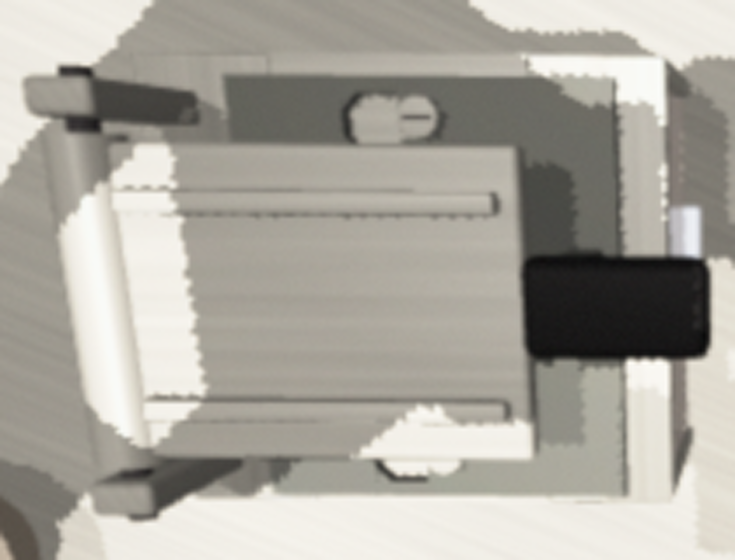

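Run:
```python
from rig import *
print(bot.hand_in())
```

```text
the job is handed in; nothing more can be done
None
```

I set up the near dicer, the one with square studs. The grey square-grid plate (not the pink look-alike) went onto its deck over both screws. I slid it to its stop, then folded the lid shut with closed fingertips, and the arm is clear. I handed the job in at about 30.5 s; no verdict was reported.

- **Plate:** Before the lid closed, the wrist-camera fit put it 0.0 mm from home lengthwise, about 1.3 mm off sideways, and turned about 0.2°. The -y screw head could be seen over its slot end, and pushing the plate further met about 8 N without moving. After the lid closed, the plate's visible edge still agreed with that position.
- **Lid:** The tongue stopped at its shut height under about 16 N. Its tip is where a fully shut lid would put it, to within about 1 pixel.
- **Surroundings:** The other plate, the second dicer with its lid still open, and the bystanders I could see looked unmoved. The arm hid part of the last top view.
- **What did not go as planned:** Fast moves tilted the tool by up to about 2.8°, so I spent a few seconds correcting that before the grasp. The plate also drifted about 1.7 mm sideways early in the slide, and I steered it back.

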